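# Read a microplate's edge label through a hand magnifier

## Task

Take the 96-well plate off the wire rest and stand it upright on its long thin edge on the base plate of the lab stand, label side still up, and let go of it. Then pick up the hand magnifier and hold it level with its lens centred over the label on the plate's top edge, at its focal height, which is marked by the rubber ring on the stand's rod, without the magnifier ever touching the plate. Finish still holding it there, and leave the jar, the bottle and the tip box where they are.

Things in the scene. Friction and masses are not known exactly. Their poses are not given: they have to be found in the camera images.
- plate: White 96-well microplate, rigid slab 127.8 x 85.5 x 14.4 mm, about 75 g, starting on the rest 32 deg from upright, top edge away from the robot and clear of the wires, so its thickness can be pinched. Origin: centre of the long thin side it stands on. Own z: up the plate to the labelled long side; y: along its length; x: along its thickness, from the wells' face to the back.
- plate_label (a point): Centre of the plate's labelled long side (paper label 62 x 8.5 mm), 85.5 mm from the plate's origin along its own z: the middle of the top edge.
- rest: Fixed wire rest, 6 mm wires in two side frames 84 mm apart, 124 deep, 73 mm high. The plate's lower edge sits in it 24 mm above the bench; two sloping back wires support it up to 60 mm along the plate from that edge. Origin on the bench, below the middle of the plate's lower edge; the plate leans to own +x (away from the robot).
- stand: Fixed lab stand: grey base plate 250 (own x) x 160 (own y) x 10 mm thick on the bench, with an upright 12 mm steel rod 500 mm tall at own x = +100 mm, the side away from the robot. Origin: centre of the base plate's underside.
- stand_spot (a point): A point on the upper face of the stand's base plate, 45 mm from its centre on the robot's side of the rod, middle of the free area where the plate can stand (10 mm above the bench).
- ring: Black rubber ring, 22 mm outside diameter and 10 mm high, fixed on the stand's rod: the mark of the focal height, 35 to 65 mm above the top edge of a plate standing on the base plate. Origin: centre of the ring; its height is the height for the middle of the lens.
- magnifier: Hand magnifier, about 160 g, lying flat on the bench: round steel rim 64 mm across and 12 mm thick with a clear lens, then a 10 mm wide neck, then a flat black handle 100 long x 18 wide x 14 mm high, from 45 to 145 mm from the lens centre. Origin: under the lens centre. Own z is the lens axis (up as it lies), the handle points to own -x, own y is across the handle.
- lens (a point): Centre of the magnifier's lens, 6 mm above the magnifier's underside.
- mag_grip (a point): Point on the axis of the magnifier's handle, 80 mm from the lens centre, 7 mm above its underside: a good place to pinch the handle across its 18 mm width, close to the balance point.
- jar: Bystander: low glass jar with a black lid, 76 mm diameter, 60 mm high, on the bench. Origin: centre of its underside.
- flask: Bystander: small amber bottle with a cap, 52 mm diameter, 110 mm high, on the bench. Origin: centre of its underside.
- tipbox: Bystander: grey box of pipette tips with a clear lid, 88 x 126 mm, 62 mm high, on the bench. Origin: centre of its underside.
Mind the look-alikes: they are no part of the job. Leave any pink look-alike of the plate alone. What is shaped like the magnifier but orange is not meant.

How it is judged:
By the outcome, as a careful person would: the job done as asked, in the order asked, and still so for the second after the job is handed in, while the arm keeps its last pose, push and grip.
It also fails if it takes over 59 s, if anything falls off the work surface, if the arm or the gripper's body presses on something with over 40 N, if the wrist force passes 120 N, or if a joint passes its speed limit or range.

## Robot

A 6-joint arm with a two-finger parallel gripper is mounted at the origin on the work surface. World frame = base frame: x ahead of the robot, y to its left, z up, the work surface at z = 0. Lengths are in mm, angles in degrees, forces in N, time in s.
With the tool pointing down it reaches from about 300 to 850 mm from the base axis. Payload 4.2 kg.
Tool frame: the origin (TCP) lies on the centre line of the jaws, within the pads' length; the fingertips stand env.nose_length ahead of it and the grasp point (between the pads) lies 2 mm behind it (env.nose_length is the distance from the TCP to the fingertips, in mm); z points along the fingers, y is the direction in which the jaws open and shut (so a half turn about z gives the same grasp; the last joint's range is limited). The gripper opens to 91 mm and grips with 3 to 60 N. Pads are 32 mm wide; open, the fingers measure 118 mm over their backs; the gripper's body (76 mm by 178 mm) begins 60 mm behind the grasp point.
Start: joints at [62.739, 18.312, 89.639, -0, 72.044, -1.146], TCP at [253.108, 516.312, 230.976] pointing down, gripper open.
Joint ranges: [-177.97, 177.97], [-48.28, 115.42], [12.27, 149.76], [-77.06, 257.06], [2.81, 150.46], [-146.56, 146.56]. Speed limits (degrees/s): [147.25, 147.25, 180, 180, 180, 180].

## Interface

Orientations are given as [roll, pitch, yaw] about the fixed x, y, z axes, in that order (R = Rz(yaw) Ry(pitch) Rx(roll)).
In Python, from workcell import env gives the robot as it stands. The module is installed in compiled form; this text tells all that it offers.
- The arm moves only by the tool jog_arm, never from a script. Its argument "deltas" is a list that holds one entry, the list of rows, each a list of 5 numbers: the shift along the tool's x, y, z in m, then the turn about the tool's z in degrees, then the finger opening in m, from 0 to 0.0912. A call has 1 to 20 rows; each row is the pose to reach, as a shift and turn from the pose commanded when the call began, along the tool's axes at that moment; what a row does not reach only later rows make up. A row lasts 1/12 s, in which the tool goes at most 41.7 mm and 7.16 degrees, less where a joint would pass 70% of its speed; a pose out of reach is approached as far as the arm can. A call with a gripper value outside its range is refused whole. The fingers move at their own pace and stop on an object; "grip_force" is the grip in N (left out, the last holds). Time passes only in rows, so rows that repeat a pose let the fingers close. It gives the time, the measured TCP pose, the force and the opening at its end, in the units of the state.
- env.state(): the state, without advancing time (a new reading comes with each control period).
- env.grab_frame(name): name is "side" or "top" or "wrist"; returns the picture (384x512x3 uint8, red, green, blue); there is no depth.
- env.camera_params(name): a dict with "fx", "fy", "cx", "cy" (pixels), "xyz" and "orientation" of the camera in the world. Camera axes: x right, y down, z forward; pixel columns grow to the right and rows downward; lengths in mm; the calibration is good to about 2 mm. A picture is of the moment at which its call begins: read the wrist's pose just before it. camera_params takes no time and is no camera call; for the wrist camera it gives the pose at the moment of the call.
- env.job_done(): hands the job in, once; it reports no verdict.
Trained networks look in the newest picture that a camera, given by its name, has taken for a name from the list of things; names that differ only in an ending like _2 or _b are one class to them, and where a whole thing is asked for, a point or a joint stands for the part that bears it (a point fixed in the world has none). Each returns a list of dicts, best first, with "conf" (0 to 1); they miss things now and then, are a little off and sometimes report something else, mostly with a low value. They report only what shows in the picture. A call takes as long as a camera call. They do not tell look-alikes from the thing itself.
- env.look_for(camera, label): "xyz" ([x, y, z] in mm, in world coordinates, good to about 4 mm: the middle of the surface that is visible of it).
The state is a dict: "time_s": time; "qpos": joint angles; "qvel": joint speeds; "effort": joint torques, N m; "ee_pos": TCP position; "ee_rot": TCP orientation; "force": force on the tool from outside, world axes, zero at the start; "torque": the same for the moment, N m; "gripper_width": finger opening in mm.
Only numpy, scipy, OpenCV 4.12 (cv2) and the standard library are available. Lean on these libraries where they do the work, as an engineer would, in place of code of your own. Each camera call takes 0.05 s, during which the arm holds its last target.

## Working session

There is one attempt and no reset: what is moved stays moved. The work goes in short steps, Python scripts to look and compute and a tool call to move; the robot and the scene stay as the last step left them, time stands still between calls to the robot, and variables do not carry over. Pictures are saved under pics/ and viewed, and the job is handed in when it is done.

Besides the shell and the picture viewer there is one more tool, called after "Request:" as a command line: name --argument value ..., lists and objects as JSON in quotes. jog_arm: Moves the arm, as the interface text tells. Its arguments: {"type":"object","properties":{"deltas":{"type":"array"},"grip_force":{"type":"number"}},"required":["deltas"]}

```bash
mkdir -p pics; ls; python3 - <<'E'
from workcell import env
import cv2
print(env.state(), env.nose_length)
for c in ["side","top","wrist"]:
    p=env.camera_params(c); print(c,p)
    im=env.grab_frame(c); cv2.imwrite(f"pics/a_{c}.png",im[:,:,::-1])
    for l in ["plate","plate_label","magnifier","lens","mag_grip","ring","stand","stand_spot","rest","jar","flask","tipbox"]:
        if c!="wrist":
            try: print(l,[( [round(v) for v in d["xyz"]],round(d["conf"],2)) for d in env.look_for(c,l)])
            except Exception as e: print(l,e)
print(env.state()["time_s"])
E
```

```text
pics
{'time_s': 0.0, 'qpos': array([ 6.27392878e+01,  1.83502747e+01,  8.97065182e+01, -5.47441907e-04,
        7.20429356e+01, -1.14543901e+00]), 'qvel': array([-0.00886247, -0.06740482,  0.00336904,  0.04165453,  0.04171628,
        0.0118514 ]), 'effort': array([-2.11392995e-03, -4.12466311e+01, -2.31972992e+01,  7.24141463e-02,
        4.60470014e-02, -1.56354772e-04]), 'ee_pos': array([252.88300113, 515.87789812, 230.13318729]), 'ee_rot': array([-1.79900281e+02, -1.47323156e-03,  1.53884895e+02]), 'force': array([-0.22998177,  0.77416937, -0.05770863]), 'torque': array([-0.01815468, -0.00685767,  0.02115024]), 'gripper_width': 91.26680467582453} 17.0
side {'fx': 365.2832291007384, 'fy': 365.2832291007384, 'cx': 250.10890384769655, 'cy': 195.91660742678815, 'xyz': array([ 307.27446683, -926.26168077,  738.5093644 ]), 'orientation': array([-121.18085332,   -1.18651617,  -13.23466748])}
plate [([520, -316, 67], 0.76), ([316, -250, 17], 0.7)]
plate_label [([420, -449, 12], 0.97), ([446, 320, 9], 0.73), ([517, -313, 70], 0.68), ([315, -252, 15], 0.65)]
magnifier [([553, 468, 7], 0.77
[... 712 characters left out ...]
0, -456, 13], 0.78), ([319, -234, 8], 0.72), ([517, -302, 69], 0.57)]
magnifier [([566, 481, 6], 0.87), ([452, 327, 12], 0.65)]
lens [([454, 326, 11], 0.86), ([563, 475, 8], 0.58), ([688, 246, 58], 0.39)]
mag_grip [([565, 475, 4], 0.76), ([455, 324, 11], 0.72)]
ring []
stand [([617, 44, 10], 0.65)]
stand_spot [([615, 44, 12], 0.73)]
rest [([544, -296, 5], 0.56)]
jar [([688, 249, 61], 0.74)]
flask [([779, 44, 72], 0.68)]
tipbox [([703, -312, 63], 0.87)]
wrist {'fx': 300.5943393618889, 'fy': 300.5943393618889, 'cx': 257.84630506547916, 'cy': 196.00329855804594, 'xyz': array([186.47019523, 549.69338522, 384.90314321]), 'orientation': array([1.64611775e+02, 1.18402067e-02, 6.38090258e+01])}
1.35
```

View pics/a_side.png

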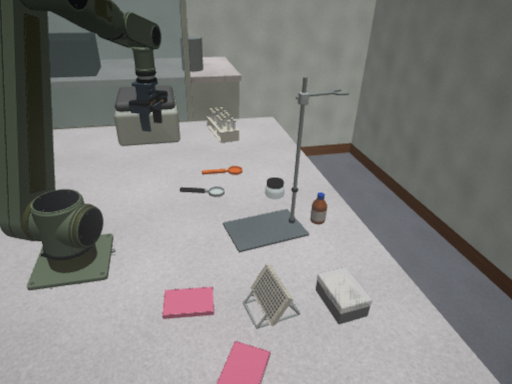

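View pics/a_top.png

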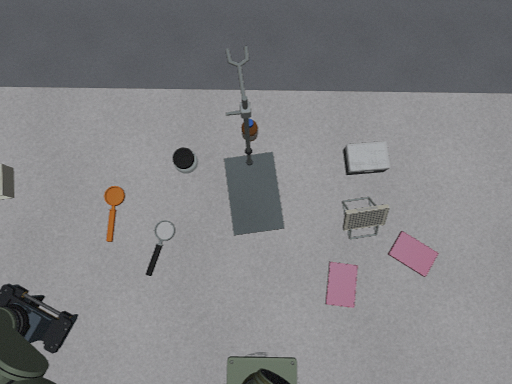

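View pics/a_wrist.png

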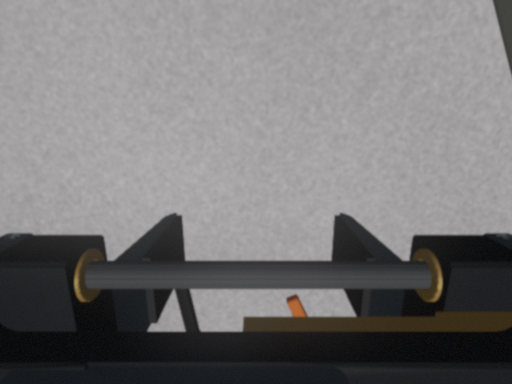

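```bash
cat > h.py <<'E'
import numpy as np, cv2
from scipy.spatial.transform import Rotation as Ro
def RR(o): return Ro.from_euler('xyz',o,degrees=True).as_matrix()
def proj(p,P):
    c=(np.atleast_2d(P)-p['xyz'])@RR(p['orientation'])
    return np.c_[p['fx']*c[:,0]/c[:,2]+p['cx'],p['fy']*c[:,1]/c[:,2]+p['cy']]
def ray(p,u,v,z):
    d=RR(p['orientation'])@np.array([(u-p['cx'])/p['fx'],(v-p['cy'])/p['fy'],1])
    return p['xyz']+d*(z-p['xyz'][2])/d[2]
def tool(w,st_pos,st_rot): # world delta -> tool
    return RR(st_rot).T@w
def crop(src,dst,x0,y0,x1,y1,k):
    im=cv2.imread(src)[y0:y1,x0:x1]; cv2.imwrite(dst,cv2.resize(im,None,fx=k,fy=k,interpolation=cv2.INTER_CUBIC))
E
python3 - <<'E'
from h import *
crop("pics/a_top.png","pics/b1.png",330,185,400,250,10)
crop("pics/a_side.png","pics/b2.png",235,260,310,330,8)
crop("pics/a_side.png","pics/b3.png",170,70,350,260,3)
crop("pics/a_top.png","pics/b4.png",90,90,290,290,3)
E
```

```text
(no output)
```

View pics/b1.png

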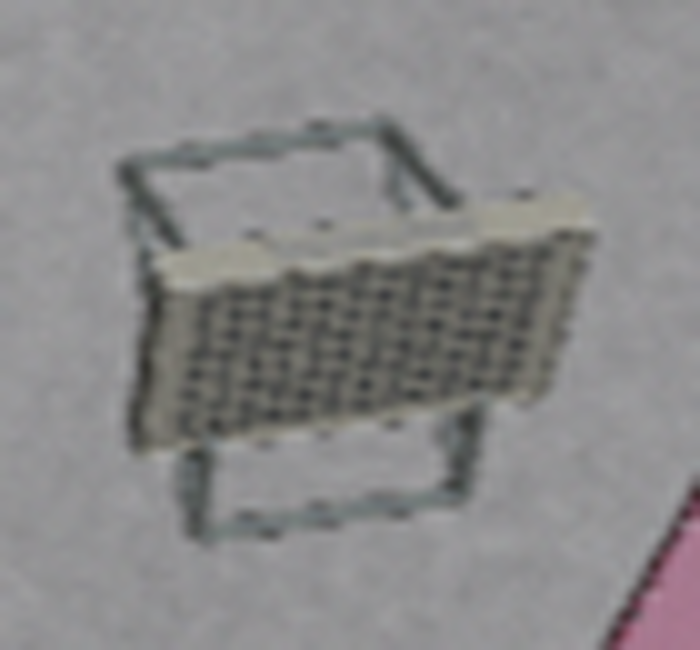

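View pics/b2.png

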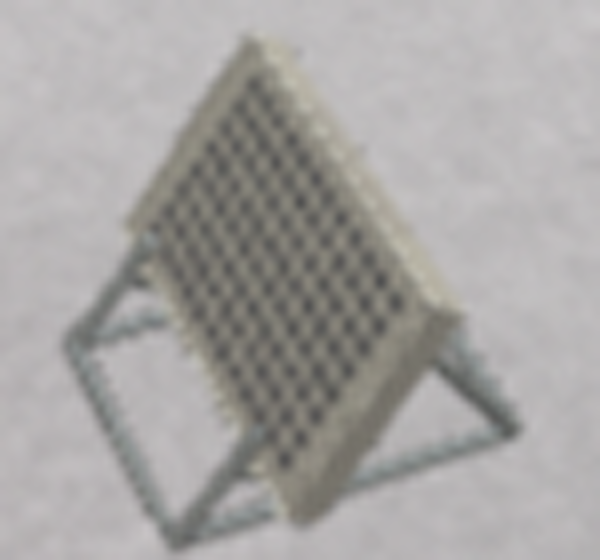

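View pics/b3.png

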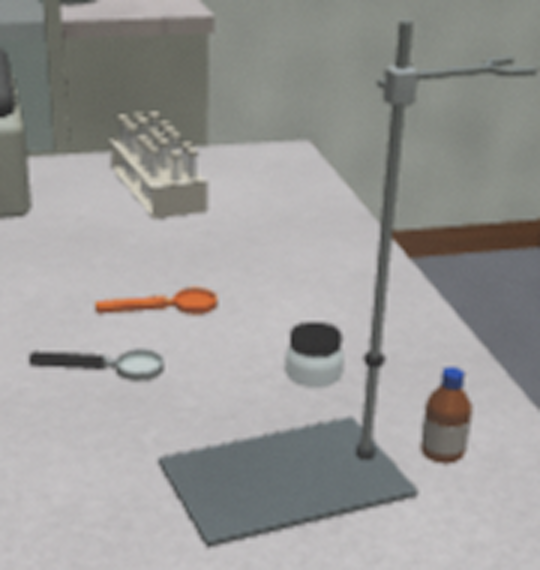

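View pics/b4.png

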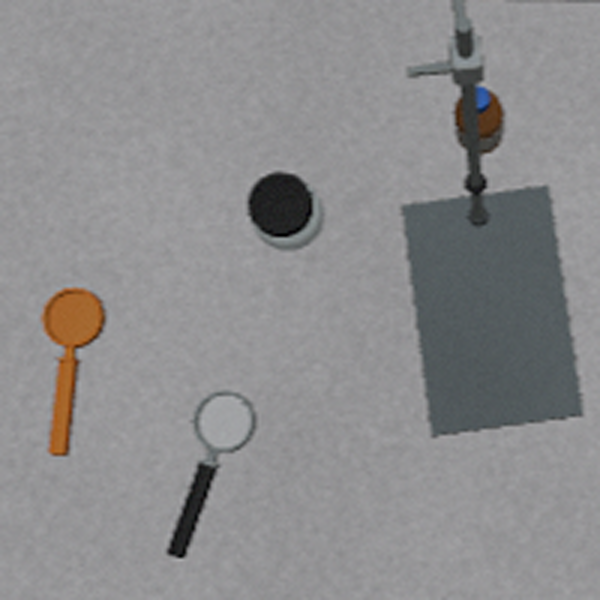

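```bash
cat > fit.py <<'E'
from h import *
from scipy.optimize import least_squares
from workcell import env
T,S=env.camera_params("top"),env.camera_params("side")
def px(a,x0,y0,k): return (np.array(a,float)+.5)/k-.5+[x0,y0]
# plate
def plate_pts(q,P):
    x,y,z,yaw,t=q
    R=RR([0,0,yaw])@RR([0,t,0])
    return np.array([x,y,z])+np.array(P)@R.T
X,Y,Z=7.2,63.9,85.5
tp=[((-X,Y,Z),(165,290)),((X,Y,Z),(158,260)),((X,-Y,Z),(590,195)),((-X,-Y,Z),(595,232)),((-X,Y,0),(140,450)),((-X,-Y,0),(535,402))]
sp=[((-X,Y,Z),(250,42)),((-X,-Y,Z),(425,305)),((X,-Y,Z),(465,320)),((-X,Y,0),(130,225)),((-X,-Y,0),(285,510)),((X,-Y,0),(335,518))]
ot=px([a[1] for a in tp],330,185,10); os_=px([a[1] for a in sp],235,260,8)
def f(q):
    return np.r_[(proj(T,plate_pts(q,[a[0] for a in tp]))-ot).ravel(),(proj(S,plate_pts(q,[a[0] for a in sp]))-os_).ravel()]
r=least_squares(f,[510,-310,26,0,32],loss='soft_l1')
print("plate",r.x.round(1)); print(f(r.x).reshape(-1,2).round(1).tolist())
print("label",plate_pts(r.x,[[0,0,Z]]).round(1))
# stand
def st(q,P): return np.array([q[0],q[1],0])+np.array(P,float)@RR([0,0,q[2]]).T
C=[(125,80,10),(125,-80,10),(-125,-80,10),(-125,80,10)]
tc=px([(402,205),(548,186),(581,414),(433,436)],90,90,3)
sc=px([(352,420),(415,490),(210,540),(160,460)],170,70,3)
ring=[px((475,184),90,90,3),px((374,358),170,70,3)]
def g(q): 
    rg=st(q,[(100,0,q[3])])
    return np.r_[(proj(T,st(q,C))-tc).ravel(),(proj(S,st(q,C))-sc).ravel(),(proj(T,rg)[0]-ring[0]),(proj(S,rg)[0]-ring[1])]
r=least_squares(g,[620,44,0,150],loss='soft_l1'); print("stand",r.x.round(1)); print(g(r.x).reshape(-1,2).round(1).tolist())
print("spot",st(r.x,[(-45,0,10)]).round(1))
# magnifier
for cam,pts,o in ((T,[(225,422),(207,465),(177,552)],(90,90,3)),(S,[(140,364),(103,362),(32,358)],(170,70,3))):
    w=[ray(cam,*px(a,*o),z) for a,z in zip(pts,(6,12,12))]; print("mag",np.round(w,1).tolist(), np.degrees(np.arctan2(*(w[0]-w[2])[1::-1])))
E
python3 fit.py
```

```text
plate [ 499.4 -307.5   23.9    8.5   27.8]
[[0.2, 0.0], [-0.4, -1.0], [-0.4, -0.2], [0.7, 0.1], [-0.8, -0.2], [0.6, -0.9], [-0.3, -2.0], [0.1, 0.1], [-0.2, -1.1], [-0.3, 0.3], [0.2, 1.6], [-1.3, 0.9]]
label [[ 538.9 -301.6   99.5]]
stand [598.5  31.5   9.  140. ]
[[-0.3, -0.1], [0.1, -0.6], [1.0, -0.0], [-0.4, -0.1], [-0.2, -1.3], [0.9, 0.1], [-1.3, 0.8], [-1.1, -0.7], [0.1, -0.6], [-0.2, 0.2]]
spot [[554.1  24.5  10. ]]
mag [[473.6, 307.5, 6.0], [428.6, 322.1, 12.0], [340.1, 347.6, 12.0]] -16.714175806241716
mag [[476.9, 311.4, 6.0], [429.0, 315.7, 12.0], [339.4, 344.1, 12.0]] -13.371449054393706
```

```bash
cat > go.py <<'E'
import sys
from h import *
from workcell import env
def d(target,yaw):
    s=env.state(); 
    w=np.array(target)-s['ee_pos']; y=s['ee_rot'][2]
    R=RR([180,0,y]); t=R.T@w
    print("t",round(s['time_s'],2),"pos",s['ee_pos'].round(1),"rot",s['ee_rot'].round(2),"F",s['force'].round(1),"w",round(s['gripper_width'],1))
    print("delta m",(t/1000).round(4).tolist(),"turn",round((y-yaw+180)%360-180,2), "rows",round(np.linalg.norm(w)/41.7,1))
if __name__=="__main__": d([float(a) for a in sys.argv[1:4]],float(sys.argv[4]))
E
python3 go.py 525 -303 240 98.5
```

```text
t 1.35 pos [253.1 516.3 231. ] rot [180.    -0.   153.88] F [-0.2 -0.9  0.2] w 90.8
delta m [-0.6048, -0.616, -0.009] turn 55.38 rows 20.7
```

Request:
jog_arm --deltas '[[[-0.605,-0.616,-0.009,55.4,0.07],[-0.605,-0.616,-0.009,55.4,0.07],[-0.605,-0.616,-0.009,55.4,0.07],[-0.605,-0.616,-0.009,55.4,0.07],[-0.605,-0.616,-0.009,55.4,0.07],[-0.605,-0.616,-0.009,55.4,0.07],[-0.605,-0.616,-0.009,55.4,0.07],[-0.605,-0.616,-0.009,55.4,0.07],[-0.605,-0.616,-0.009,55.4,0.07],[-0.605,-0.616,-0.009,55.4,0.07],[-0.605,-0.616,-0.009,55.4,0.07],[-0.605,-0.616,-0.009,55.4,0.07],[-0.605,-0.616,-0.009,55.4,0.07],[-0.605,-0.616,-0.009,55.4,0.07],[-0.605,-0.616,-0.009,55.4,0.07],[-0.605,-0.616,-0.009,55.4,0.07],[-0.605,-0.616,-0.009,55.4,0.07],[-0.605,-0.616,-0.009,55.4,0.07],[-0.605,-0.616,-0.009,55.4,0.07],[-0.605,-0.616,-0.009,55.4,0.07]]]'

```text
time_s: 3.02
ee_pos: [515.9, -276.7, 239.7]
ee_rot: [180.0, -0.0, 98.5]
force: [0.9, 0.9, 0.6]
gripper_width: 69.9
```

```bash
python3 go.py 525 -303 240 98.5
```

```text
t 3.02 pos [ 515.9 -276.7  239.7] rot [ 1.7998e+02 -1.0000e-02  9.8450e+01] F [0.9 0.9 0.6] w 69.9
delta m [-0.0273, 0.0051, -0.0003] turn -0.05 rows 0.7
```

Request:
jog_arm --deltas '[[[0.0,0.0,0.0,0.0,0.07],[0.0,0.0,0.0,0.0,0.07],[0.0,0.0,0.0,0.0,0.07]]]'

```text
time_s: 3.27
ee_pos: [515.3, -274.0, 239.2]
ee_rot: [-180.0, -0.1, 98.5]
force: [-0.3, 0.4, -0.4]
gripper_width: 70.0
```

```bash
python3 go.py 525 -303 240 98.5; python3 - <<'E'
from workcell import env
import cv2,json
p=env.camera_params("wrist"); im=env.grab_frame("wrist"); cv2.imwrite("pics/c_wrist.png",im[:,:,::-1])
json.dump({k:(v.tolist() if hasattr(v,'tolist') else v) for k,v in p.items()},open("c_wrist.json","w")); print(p)
for l in ["plate","plate_label","rest"]: print(l,[(d["xyz"],d["conf"]) for d in env.look_for("wrist",l)])
E
```

```text
t 3.27 pos [ 515.3 -274.   239.2] rot [-1.7995e+02 -8.0000e-02  9.8460e+01] F [-0.3  0.4 -0.4] w 70.0
delta m [-0.0301, 0.0054, -0.0008] turn -0.04 rows 0.7
{'fx': 300.5943393618889, 'fy': 300.5943393618889, 'cx': 257.84630506547916, 'cy': 196.00329855804594, 'xyz': array([ 504.85836837, -199.84603583,  393.22602381]), 'orientation': array([1.64693960e+02, 3.02583707e-02, 8.38150213e+00])}
plate [([518.4, -302.0, 72.3], 0.96), ([316.4, -236.7, 14.1], 0.77), ([452.7, -470.3, 14.8], 0.69)]
plate_label [([451.5, -464.7, 7.1], 0.74), ([318.4, -239.0, 12.2], 0.69), ([518.1, -300.4, 75.8], 0.63)]
rest [([547.8, -300.9, 8.1], 0.58)]
```

View pics/c_wrist.png

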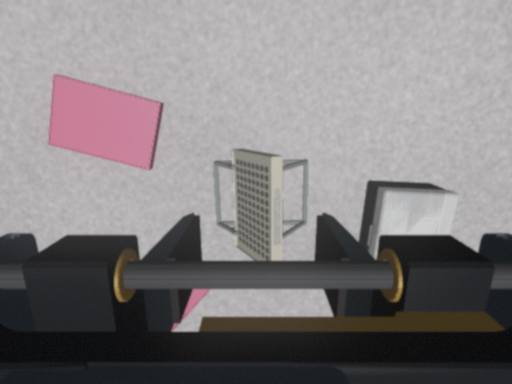

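```bash
python3 - <<'E'
from h import *
import json
crop("pics/c_wrist.png","pics/c2.png",205,135,320,265,5)
p=json.load(open("c_wrist.json")); p['xyz']=np.array(p['xyz'])
from fit import plate_pts
X,Y,Z=7.2,63.9,85.5
for q in ([499.4,-307.5,23.9,8.5,27.8],[498,-308,26,8.5,32]):
  print(((proj(p,plate_pts(q,[(-X,Y,Z),(X,Y,Z),(-X,Y,0),(-X,-Y,Z),(X,-Y,Z),(-X,-Y,0)]))-[205,135])*5).round(0).tolist())
E
```

```text
plate [ 499.4 -307.5   23.9    8.5   27.8]
[[0.2, 0.0], [-0.4, -1.0], [-0.4, -0.2], [0.7, 0.1], [-0.8, -0.2], [0.6, -0.9], [-0.3, -2.0], [0.1, 0.1], [-0.2, -1.1], [-0.3, 0.3], [0.2, 1.6], [-1.3, 0.9]]
label [[ 538.9 -301.6   99.5]]
stand [598.5  31.5   9.  140. ]
[[-0.3, -0.1], [0.1, -0.6], [1.0, -0.0], [-0.4, -0.1], [-0.2, -1.3], [0.9, 0.1], [-1.3, 0.8], [-1.1, -0.7], [0.1, -0.6], [-0.2, 0.2]]
spot [[554.1  24.5  10. ]]
mag [[473.6, 307.5, 6.0], [428.6, 322.1, 12.0], [340.1, 347.6, 12.0]] -16.714175806241716
mag [[476.9, 311.4, 6.0], [429.0, 315.7, 12.0], [339.4, 344.1, 12.0]] -13.371449054393706
[[328.0, 117.0], [391.0, 112.0], [151.0, 73.0], [323.0, 707.0], [380.0, 691.0], [162.0, 558.0]]
[[350.0, 118.0], [409.0, 113.0], [145.0, 75.0], [342.0, 707.0], [396.0, 689.0], [157.0, 563.0]]
```

View pics/c2.png

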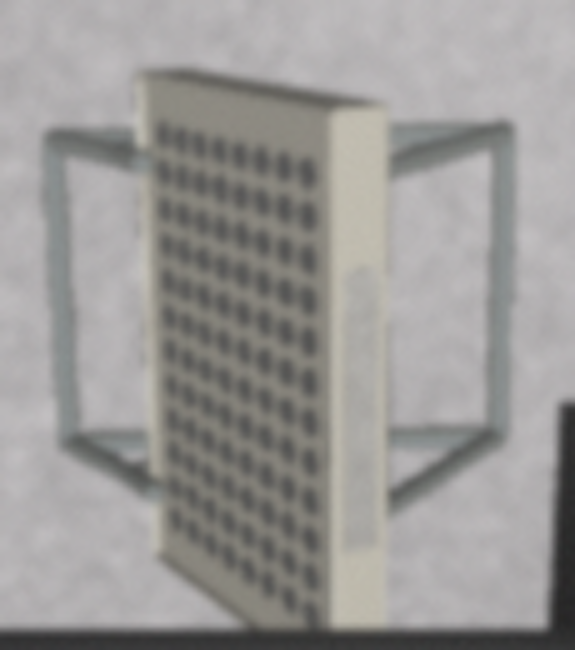

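```bash
python3 - <<'E'
from h import *
import json
p=json.load(open("c_wrist.json")); p['xyz']=np.array(p['xyz'])
for z in (96,100):
  print(z,[ray(p,(a+.5)/5-.5+205,(b+.5)/5-.5+135,z).round(1).tolist() for a,b in [(361,408),(328,110),(388,103),(325,600),(387,600)]])
E
```

```text
96 [[539.3, -299.1, 96.0], [522.8, -238.6, 96.0], [534.3, -235.5, 96.0], [538.7, -343.6, 96.0], [552.0, -341.6, 96.0]]
100 [[538.9, -297.8, 100.0], [522.5, -238.0, 100.0], [533.9, -235.0, 100.0], [538.3, -341.6, 100.0], [551.4, -339.7, 100.0]]
```

```bash
python3 go.py 532 -300 240 98.5;
```

```text
t 3.47 pos [ 515.5 -273.1  240.1] rot [179.98  -0.    98.58] F [-0.4 -0.8  0.3] w 70.2
delta m [-0.029, 0.0123, 0.0001] turn 0.08 rows 0.8
```

Request:
jog_arm --deltas '[[[-0.029,0.0123,0.0,0,0.05],[-0.029,0.0123,0.0,0,0.05],[-0.029,0.0123,0.03,0,0.05],[-0.029,0.0123,0.06,0,0.05],[-0.029,0.0123,0.09,0,0.05],[-0.029,0.0123,0.11,0,0.05],[-0.029,0.0123,0.125,0,0.05],[-0.029,0.0123,0.138,0,0.05],[-0.029,0.0123,0.138,0,0.05],[-0.029,0.0123,0.138,0,0.05]]]'

```text
time_s: 4.3
ee_pos: [532.0, -300.5, 101.6]
ee_rot: [-180.0, -0.0, 98.5]
force: [0.2, -1.3, 0.3]
gripper_width: 50.0
```

```bash
python3 go.py 532 -300 97 98.5; python3 - <<'E'
from workcell import env
import cv2
from h import *
for c in ("wrist","side"):
  im=env.grab_frame(c); cv2.imwrite(f"pics/d_{c}.png",im[:,:,::-1])
crop("pics/d_side.png","pics/d2.png",220,220,330,340,5)
E
```

```text
t 4.3 pos [ 532.  -300.5  101.6] rot [-1.7996e+02 -4.0000e-02  9.8540e+01] F [ 0.2 -1.3  0.3] w 50.0
delta m [0.0005, 0.0001, 0.0046] turn 0.04 rows 0.1
```

View pics/d_wrist.png

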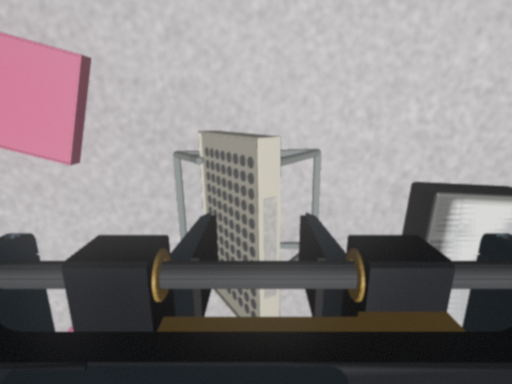

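View pics/d2.png

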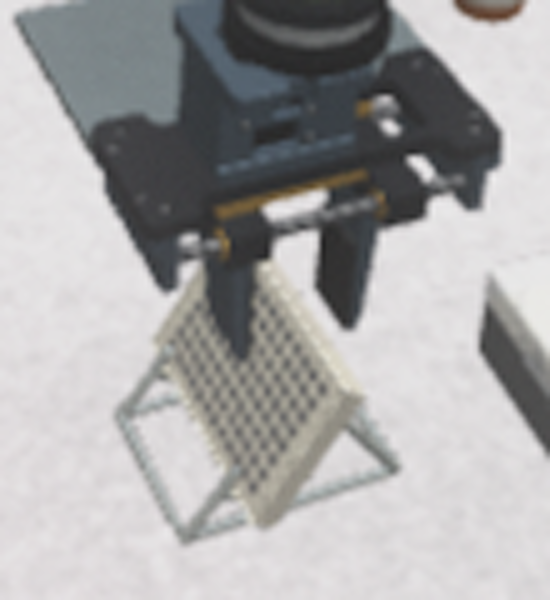

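Request:
jog_arm --deltas '[[[0.0,0.0,0.003,0,0.036],[0.0,0.0,0.005,0,0.036],[0.0,0.0,0.005,0,0.034],[0.0,-0.004,0.005,0,0.034],[0.0,-0.008,0.005,0,0.034],[0.0,-0.012,0.005,0,0.034],[0.0,-0.015,0.005,0,0.033],[0.0,-0.018,0.005,0,0.032],[0.0,-0.021,0.005,0,0.031],[0.0,-0.021,0.005,0,0.031]]]' --grip_force 8

```text
time_s: 5.23
ee_pos: [511.7, -304.8, 97.3]
ee_rot: [179.9, 0.1, 98.5]
force: [2.2, 0.0, 1.9]
gripper_width: 31.5
```

```bash
python3 go.py 532 -300 97 98.5; python3 - <<'E'
from workcell import env
import cv2
from h import *
for c in ("wrist","side"):
  im=env.grab_frame(c); cv2.imwrite(f"pics/e_{c}.png",im[:,:,::-1])
crop("pics/e_side.png","pics/e2.png",220,220,330,340,5)
E
```

```text
t 5.23 pos [ 511.7 -304.8   97.3] rot [1.7989e+02 6.0000e-02 9.8460e+01] F [2.2 0.  1.9] w 31.5
delta m [0.0018, 0.0207, 0.0003] turn -0.04 rows 0.5
```

View pics/e_wrist.png

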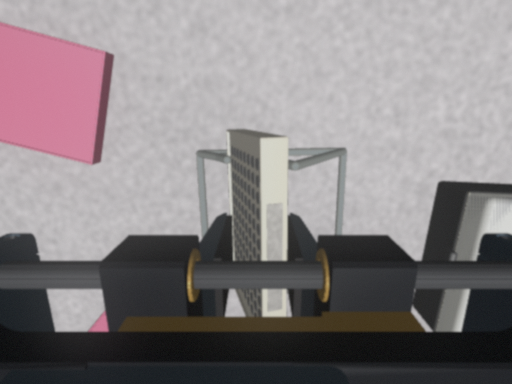

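View pics/e2.png

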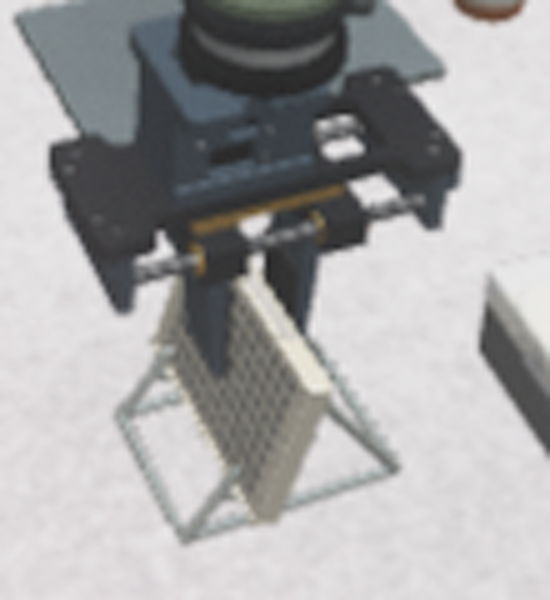

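Request:
jog_arm --deltas '[[[0.0,-0.003,0.0,0,0.03],[0.0,-0.006,0.0,0,0.03],[0.0,-0.009,0.0,0,0.029],[0.0,-0.012,0.0,0,0.028],[0.0,-0.015,0.0,0,0.027],[0.0,-0.017,0.0,0,0.026],[0.0,-0.019,0.0,0,0.025],[0.0,-0.019,0.0,0,0.025]]]'

```text
time_s: 6.0
ee_pos: [495.0, -308.0, 98.2]
ee_rot: [179.7, 0.2, 98.5]
force: [5.2, 1.0, 4.3]
gripper_width: 25.4
```

```bash
python3 go.py 532 -300 97 98.5; python3 - <<'E'
from workcell import env
import cv2
from h import *
for c in ("wrist","side"):
  im=env.grab_frame(c); cv2.imwrite(f"pics/f_{c}.png",im[:,:,::-1])
crop("pics/f_side.png","pics/f2.png",220,220,330,340,5)
E
```

```text
t 6.0 pos [ 495.  -308.    98.2] rot [179.67   0.19  98.48] F [5.2 1.  4.3] w 25.4
delta m [0.0025, 0.0378, 0.0012] turn -0.02 rows 0.9
```

View pics/f_wrist.png

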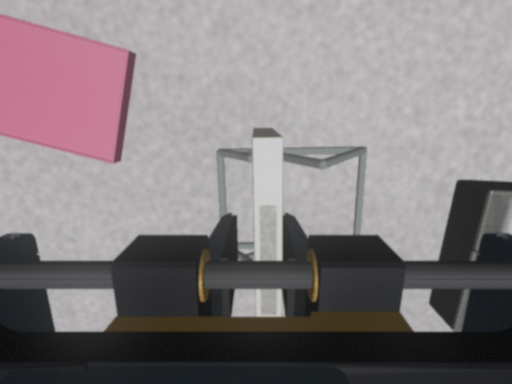

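View pics/f2.png

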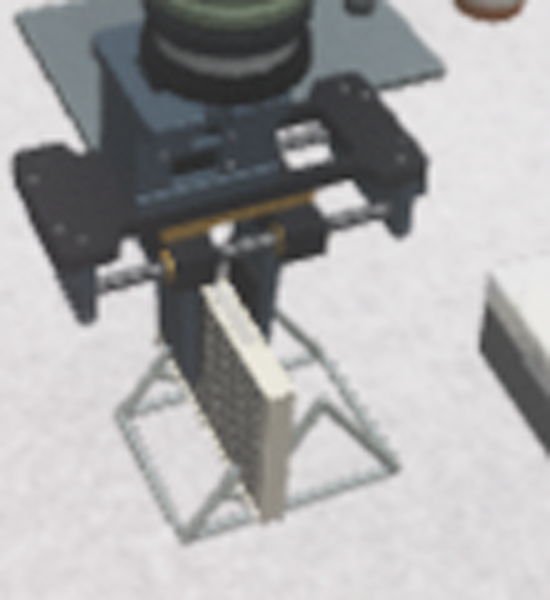

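Request:
jog_arm --deltas '[[[0.0,0.0,0.0,0,0.02],[0.0,0.0,0.0,0,0.016],[0.0,0.0,0.0,0,0.012],[0.0,0.0,0.0,0,0.012],[0.0,0.0,0.0,0,0.012],[0.0,0.0,0.0,0,0.012]]]'

```text
time_s: 6.6
ee_pos: [496.5, -307.8, 98.7]
ee_rot: [179.5, 0.2, 98.5]
force: [8.6, 2.6, 6.2]
gripper_width: 15.7
```

```bash
python3 go.py 495 -308 140 98.5; python3 - <<'E'
from workcell import env
import cv2
from h import *
for c in ("side",):
  im=env.grab_frame(c); cv2.imwrite(f"pics/g_{c}.png",im[:,:,::-1])
crop("pics/g_side.png","pics/g2.png",220,220,330,340,5)
E
```

```text
t 6.6 pos [ 496.5 -307.8   98.7] rot [179.48   0.22  98.46] F [8.6 2.6 6.2] w 15.7
delta m [0.0, -0.0015, -0.0413] turn -0.04 rows 1.0
```

View pics/g2.png

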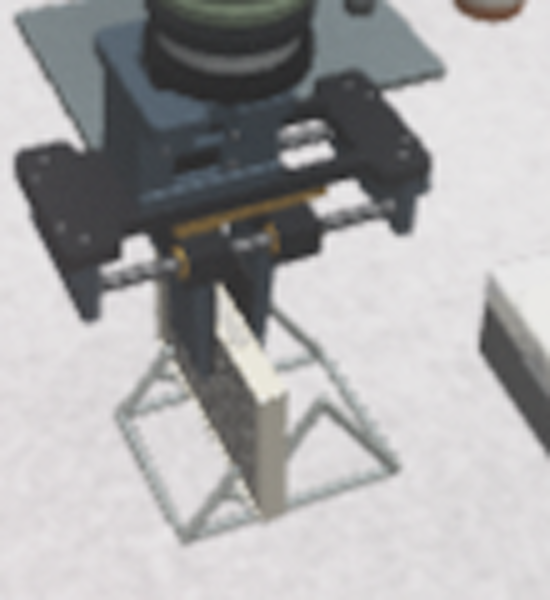

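Request:
jog_arm --deltas '[[[0.0,0.0,-0.01,0,0.012],[0.0,0.0,-0.02,0,0.012],[0.0,0.0,-0.03,0,0.012],[0.0,0.0,-0.05,0,0.012],[0.0,0.0,-0.08,0,0.012],[0.0,0.0,-0.1,0,0.012],[0.0,0.0,-0.1,0,0.012],[0.0,0.0,-0.1,0,0.012]]]' --grip_force 12

```text
time_s: 7.32
ee_pos: [491.8, -307.3, 196.9]
ee_rot: [-180.0, 0.0, 98.5]
force: [-1.4, 0.6, -0.6]
gripper_width: 12.1
```

Request:
jog_arm --deltas '[[[0.0,0.0,0.0,0,0.008],[0.0,0.0,0.0,0,0.008],[0.0,0.0,0.0,0,0.008]]]' --grip_force 30

```text
time_s: 7.57
ee_pos: [491.6, -306.9, 195.0]
ee_rot: [-179.8, -0.1, 98.5]
force: [-1.2, -0.4, -1.5]
gripper_width: 7.9
```

```bash
python3 go.py 554 24.5 230 99; python3 - <<'E'
from workcell import env
import cv2
from h import *
for c in ("side","wrist"):
  im=env.grab_frame(c); cv2.imwrite(f"pics/i_{c}.png",im[:,:,::-1])
crop("pics/i_side.png","pics/i2.png",200,160,330,340,4)
E
```

```text
t 7.57 pos [ 491.6 -306.9  195. ] rot [-1.7984e+02 -1.3000e-01  9.8480e+01] F [-1.2 -0.4 -1.5] w 7.9
delta m [0.3185, 0.1106, -0.035] turn -0.52 rows 8.1
```

View pics/i2.png

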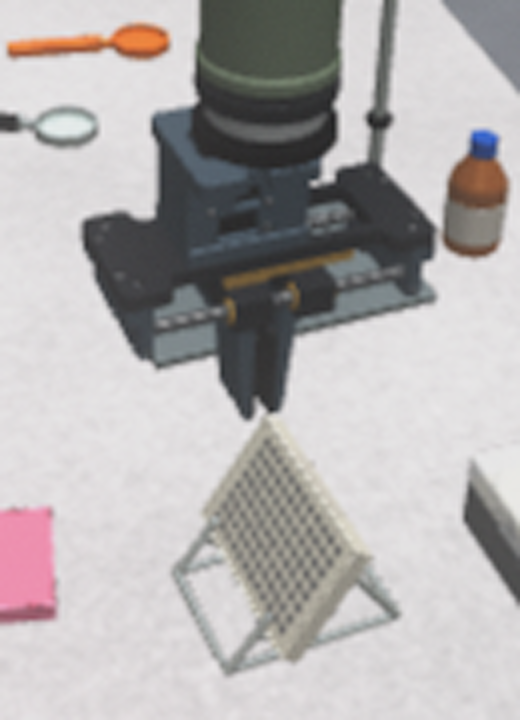

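View pics/i_wrist.png

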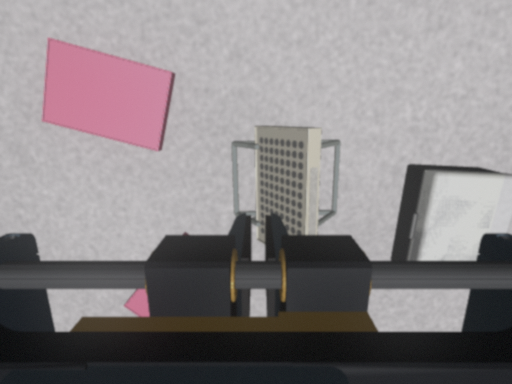

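```bash
python3 - <<'E'
from h import *
from workcell import env
p=env.camera_params("wrist")
crop("pics/i_wrist.png","pics/i3.png",225,110,345,270,4)
from fit import plate_pts
X,Y,Z=7.2,63.9,85.5
for q in ([499.4,-307.5,23.9,8.5,27.8],[498,-307,26,8.5,32]):
  print(((proj(p,plate_pts(q,[(-X,Y,Z),(X,Y,Z),(-X,Y,0),(-X,-Y,Z),(X,-Y,Z),(-X,-Y,0),(0,0,Z)]))-[225,110])*4).round(0).tolist())
E
```

```text
plate [ 499.4 -307.5   23.9    8.5   27.8]
[[0.2, 0.0], [-0.4, -1.0], [-0.4, -0.2], [0.7, 0.1], [-0.8, -0.2], [0.6, -0.9], [-0.3, -2.0], [0.1, 0.1], [-0.2, -1.1], [-0.3, 0.3], [0.2, 1.6], [-1.3, 0.9]]
label [[ 538.9 -301.6   99.5]]
stand [598.5  31.5   9.  140. ]
[[-0.3, -0.1], [0.1, -0.6], [1.0, -0.0], [-0.4, -0.1], [-0.2, -1.3], [0.9, 0.1], [-1.3, 0.8], [-1.1, -0.7], [0.1, -0.6], [-0.2, 0.2]]
spot [[554.1  24.5  10. ]]
mag [[473.6, 307.5, 6.0], [428.6, 322.1, 12.0], [340.1, 347.6, 12.0]] -16.714175806241716
mag [[476.9, 311.4, 6.0], [429.0, 315.7, 12.0], [339.4, 344.1, 12.0]] -13.371449054393706
[[332.0, 80.0], [389.0, 78.0], [133.0, 65.0], [308.0, 651.0], [359.0, 636.0], [134.0, 518.0], [346.0, 379.0]]
[[354.0, 76.0], [406.0, 74.0], [129.0, 62.0], [327.0, 647.0], [374.0, 631.0], [130.0, 519.0], [365.0, 375.0]]
```

View pics/i3.png

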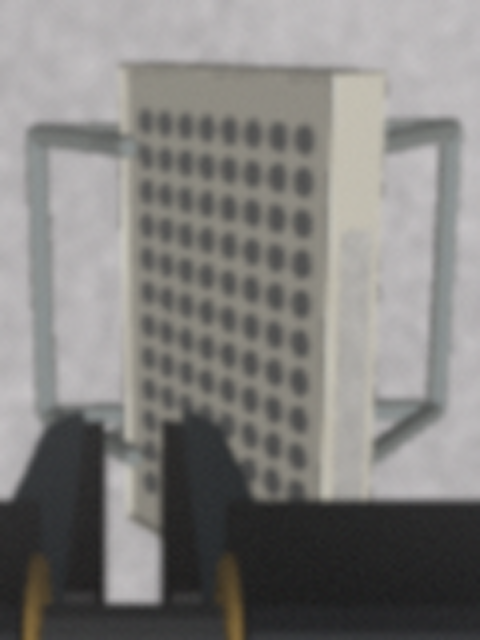

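```bash
python3 go.py 535 -299.6 106.5 98.5
```

```text
t 7.67 pos [ 492.1 -307.   195.5] rot [-1.799e+02 -9.000e-02  9.849e+01] F [-0.4  0.7  0.2] w 7.7
delta m [0.001, 0.0435, 0.089] turn -0.01 rows 2.4
```

Request:
jog_arm --deltas '[[[0.001,0.0435,0.0,0,0.05],[0.001,0.0435,0.0,0,0.05],[0.001,0.0435,0.0,0,0.05],[0.001,0.0435,0.0,0,0.05],[0.001,0.0435,0.03,0,0.05],[0.001,0.0435,0.06,0,0.05],[0.001,0.0435,0.08,0,0.05],[0.001,0.0435,0.089,0,0.05],[0.001,0.0435,0.089,0,0.04],[0.001,0.0435,0.089,0,0.028]]]' --grip_force 15

```text
time_s: 8.5
ee_pos: [535.3, -300.3, 108.2]
ee_rot: [180.0, 0.0, 98.5]
force: [1.0, -0.8, 0.5]
gripper_width: 39.3
```

```bash
python3 go.py 535 -299.6 106.5 98.5;python3 - <<'E'
from workcell import env
import cv2
from h import *
for c in ("side","wrist"):
  im=env.grab_frame(c); cv2.imwrite(f"pics/j_{c}.png",im[:,:,::-1])
crop("pics/j_side.png","pics/j2.png",220,220,330,340,5)
E
```

```text
t 8.5 pos [ 535.3 -300.3  108.2] rot [1.7998e+02 1.0000e-02 9.8460e+01] F [ 1.  -0.8  0.5] w 39.3
delta m [0.0007, -0.0002, 0.0017] turn -0.04 rows 0.0
```

View pics/j2.png

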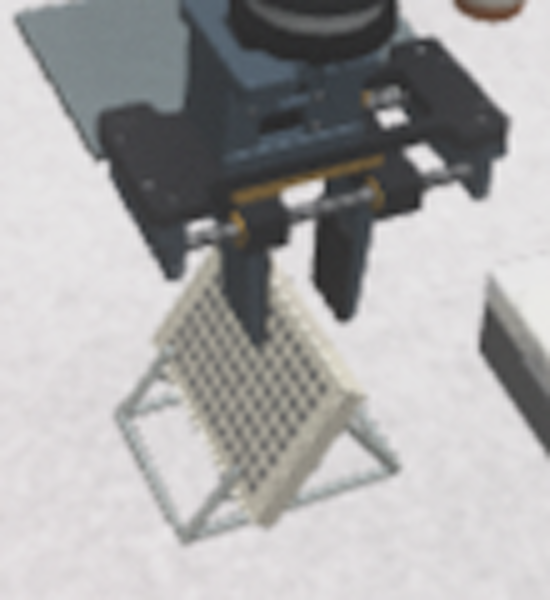

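View pics/j_wrist.png

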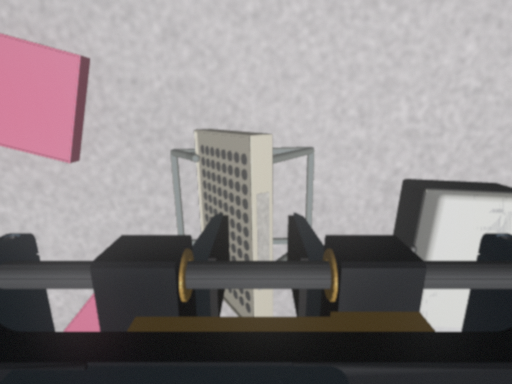

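Request:
jog_arm --deltas '[[[0.0,-0.003,0.0,0,0.028],[0.0,-0.003,0.0,0,0.024],[0.0,-0.003,0.0,0,0.018],[0.0,-0.003,0.0,0,0.01],[0.0,-0.003,0.0,0,0.01],[0.0,-0.003,0.0,0,0.01],[0.0,-0.003,0.0,0,0.01]]]' --grip_force 15

```text
time_s: 9.18
ee_pos: [533.3, -300.5, 108.2]
ee_rot: [179.9, 0.1, 98.5]
force: [2.3, -0.1, 3.3]
gripper_width: 17.7
```

```bash
python3 go.py 542.5 -298.6 120 98.5;python3 - <<'E'
from workcell import env
import cv2
from h import *
for c in ("side","wrist"):
  im=env.grab_frame(c); cv2.imwrite(f"pics/k_{c}.png",im[:,:,::-1])
crop("pics/k_side.png","pics/k2.png",220,220,330,340,5)
E
```

```text
t 9.18 pos [ 533.3 -300.5  108.2] rot [1.799e+02 6.000e-02 9.849e+01] F [ 2.3 -0.1  3.3] w 17.7
delta m [0.0006, 0.0094, -0.0118] turn -0.01 rows 0.4
```

View pics/k2.png

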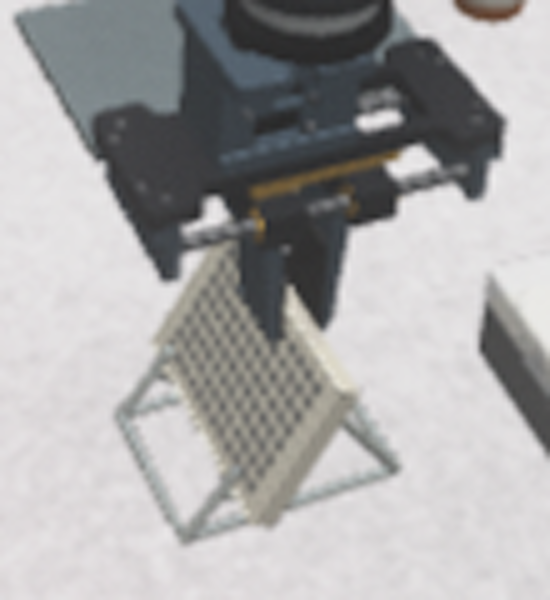

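View pics/k_wrist.png

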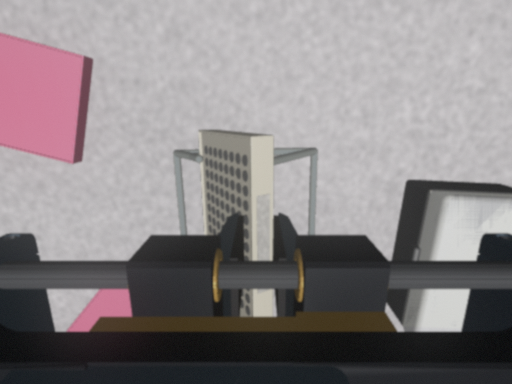

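Request:
jog_arm --deltas '[[[0.0,0.001,-0.002,0,0.01],[0.0,0.002,-0.004,0,0.01],[0.0,0.004,-0.007,0,0.01],[0.0,0.006,-0.011,0,0.01],[0.0,0.008,-0.014,0,0.01],[0.0,0.01,-0.018,0,0.01],[0.0,0.012,-0.021,0,0.01],[0.0,0.012,-0.021,0,0.01]]]'

```text
time_s: 9.95
ee_pos: [545.1, -298.7, 129.5]
ee_rot: [179.9, 0.1, 98.5]
force: [-0.0, -0.5, 0.3]
gripper_width: 17.3
```

```bash
python3 go.py 542.5 -298.6 140 98.5;python3 - <<'E'
from workcell import env
import cv2
from h import *
for c in ("side","wrist"):
  im=env.grab_frame(c); cv2.imwrite(f"pics/l_{c}.png",im[:,:,::-1])
crop("pics/l_side.png","pics/l2.png",220,220,330,340,5)
E
```

```text
t 9.95 pos [ 545.1 -298.7  129.5] rot [1.7993e+02 5.0000e-02 9.8500e+01] F [-0.  -0.5  0.3] w 17.3
delta m [0.0005, -0.0026, -0.0105] turn 0.0 rows 0.3
```

View pics/l2.png

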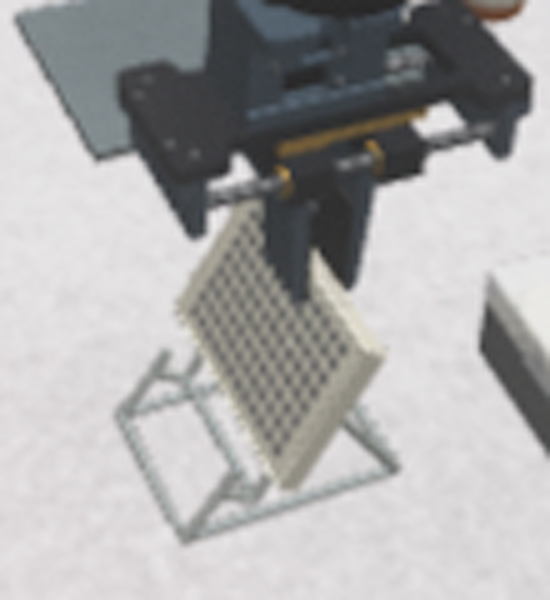

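View pics/l_wrist.png

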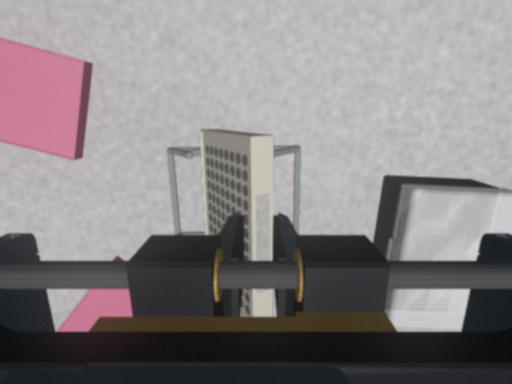

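Request:
jog_arm --deltas '[[[0.0,0.0,-0.01,0,0.01],[0.0,0.0,-0.03,0,0.01],[0.0,0.0,-0.05,0,0.01],[0.0,0.0,-0.07,0,0.01],[0.0,0.0,-0.085,0,0.01],[0.0,0.0,-0.1,0,0.01],[0.0,0.0,-0.1,0,0.01]]]'

```text
time_s: 10.63
ee_pos: [545.8, -299.4, 232.7]
ee_rot: [179.7, 0.2, 98.5]
force: [1.7, -0.3, -0.6]
gripper_width: 16.4
```

Request:
jog_arm --deltas '[[[0.0,0.0,0.0,0,0.008],[0.0,0.0,0.0,0,0.008],[0.0,0.0,0.0,0,0.008],[0.0,0.0,0.0,0,0.008]]]' --grip_force 25

```text
time_s: 10.97
ee_pos: [543.9, -298.3, 227.3]
ee_rot: [-179.9, -0.1, 98.5]
force: [-0.2, 0.0, 0.2]
gripper_width: 15.7
```

```bash
python3 go.py 554 24.5 240 99;python3 - <<'E'
from workcell import env
import cv2
from h import *
for c in ("side","wrist"):
  im=env.grab_frame(c); cv2.imwrite(f"pics/m_{c}.png",im[:,:,::-1])
crop("pics/m_side.png","pics/m2.png",220,180,330,300,5)
E
```

```text
t 10.97 pos [ 543.9 -298.3  227.3] rot [-1.799e+02 -9.000e-02  9.848e+01] F [-0.2  0.   0.2] w 15.7
delta m [0.3178, 0.0576, -0.0127] turn -0.52 rows 7.8
```

View pics/m2.png

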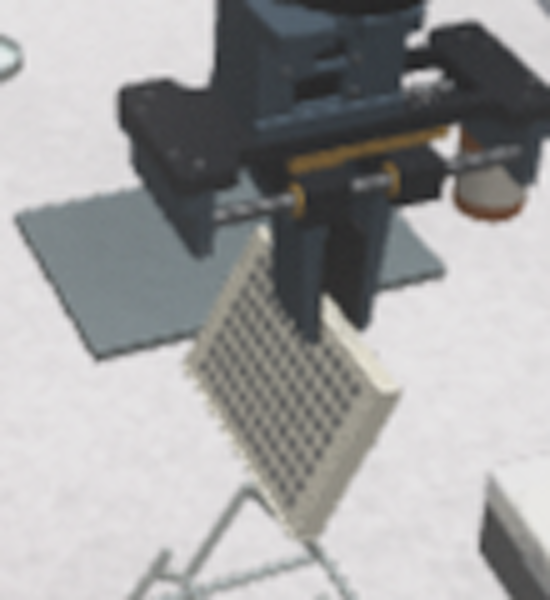

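View pics/m_wrist.png

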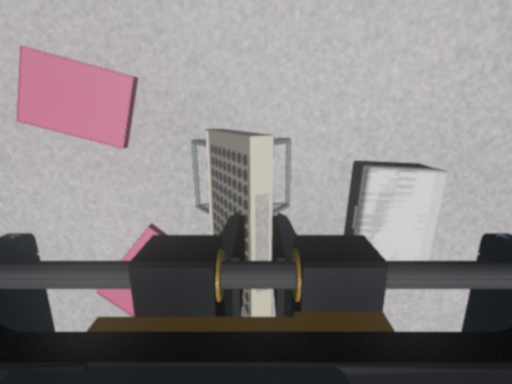

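```bash
python3 go.py 577.7 28.2 230 99
```

```text
t 11.07 pos [ 544.1 -298.4  227.7] rot [-1.7993e+02 -6.0000e-02  9.8480e+01] F [-0.1  0.7 -0.7] w 16.1
delta m [0.3181, 0.0814, -0.0023] turn -0.52 rows 7.9
```

Request:
jog_arm --deltas '[[[0.01,0.0026,0.0,-0.5,0.008],[0.03,0.0077,0.0,-0.5,0.008],[0.06,0.0154,0.0,-0.5,0.008],[0.09,0.023,0.0,-0.5,0.008],[0.12,0.031,0.0,-0.5,0.008],[0.15,0.038,0.0,-0.5,0.008],[0.18,0.046,0.0,-0.5,0.008],[0.21,0.054,0.0,-0.5,0.008],[0.24,0.061,0.0,-0.5,0.008],[0.27,0.069,0.0,-0.5,0.008],[0.29,0.074,0.0,-0.5,0.008],[0.305,0.078,0.0,-0.5,0.008],[0.313,0.08,0.0,-0.5,0.008],[0.318,0.081,0.0,-0.5,0.008],[0.318,0.081,0.0,-0.5,0.008],[0.318,0.081,0.03,-0.5,0.008],[0.318,0.081,0.06,-0.5,0.008],[0.318,0.081,0.08,-0.5,0.008],[0.318,0.081,0.1,-0.5,0.008],[0.318,0.081,0.1,-0.5,0.008]]]'

```text
time_s: 12.73
ee_pos: [574.6, 26.7, 124.6]
ee_rot: [-179.5, -0.0, 98.9]
force: [-1.2, -1.1, -1.6]
gripper_width: 16.1
```

```bash
python3 go.py 577.7 28.2 110 99;python3 - <<'E'
from workcell import env
import cv2
from h import *
for c in ("side","wrist"):
  im=env.grab_frame(c); cv2.imwrite(f"pics/n_{c}.png",im[:,:,::-1])
crop("pics/n_side.png","pics/n2.png",200,110,340,260,4)
E
```

```text
t 12.73 pos [574.6  26.7 124.6] rot [-1.7951e+02 -5.0000e-02  9.8910e+01] F [-1.2 -1.1 -1.6] w 16.1
delta m [0.001, 0.0033, 0.0146] turn -0.09 rows 0.4
```

View pics/n2.png

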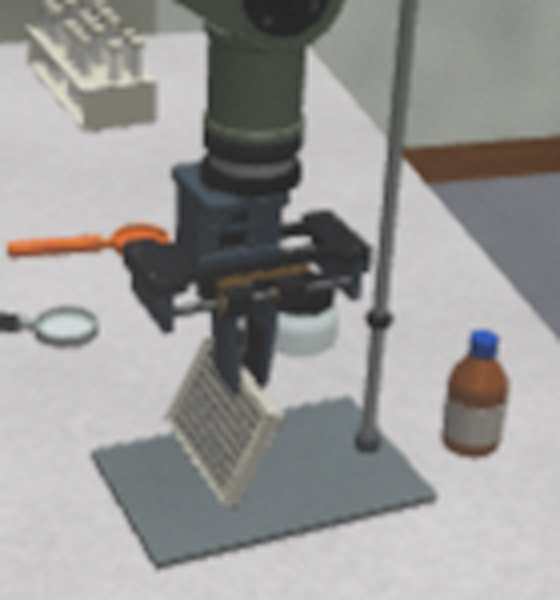

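View pics/n_wrist.png

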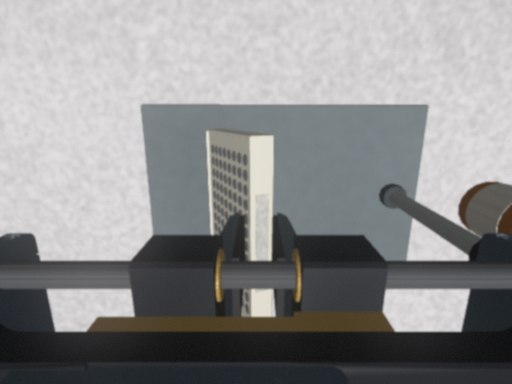

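Request:
jog_arm --deltas '[[[0.001,0.003,0.005,0,0.008],[0.001,0.003,0.01,0,0.008],[0.001,0.003,0.014,0,0.008],[0.001,0.003,0.017,0,0.008],[0.001,0.003,0.017,0,0.008]]]' --grip_force 15

```text
time_s: 13.25
ee_pos: [580.0, 29.4, 111.2]
ee_rot: [-180.0, -0.0, 99.0]
force: [-0.7, -0.0, -0.0]
gripper_width: 16.2
```

Request:
jog_arm --deltas '[[[0.0,0.0,0.002,0,0.008],[0.0,0.0,0.004,0,0.008],[0.0,0.0,0.005,0,0.008],[0.0,0.0,0.005,0,0.008]]]'

```text
time_s: 13.58
ee_pos: [580.2, 29.4, 106.4]
ee_rot: [-180.0, -0.0, 99.0]
force: [-0.4, 0.2, -0.2]
gripper_width: 16.1
```

```bash
python3 go.py 577.7 28.2 100 99;python3 - <<'E'
from workcell import env
import cv2
from h import *
for c in ("side","wrist"):
  im=env.grab_frame(c); cv2.imwrite(f"pics/o_{c}.png",im[:,:,::-1])
crop("pics/o_side.png","pics/o2.png",200,110,340,260,4)
E
```

```text
t 13.58 pos [580.2  29.4 106.4] rot [-1.7998e+02 -1.0000e-02  9.8990e+01] F [-0.4  0.2 -0.2] w 16.1
delta m [-0.0008, -0.0027, 0.0064] turn -0.01 rows 0.2
```

View pics/o2.png

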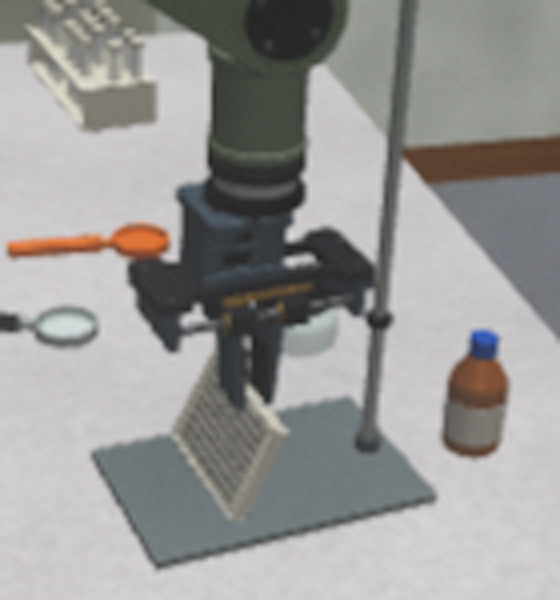

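Not touching yet; keep lowering slowly.

Request:
jog_arm --deltas '[[[0.0,0.0,0.0015,0,0.008],[0.0,0.0,0.003,0,0.008],[0.0,0.0,0.004,0,0.008],[0.0,0.0,0.004,0,0.008]]]' --grip_force 10

```text
time_s: 14.02
ee_pos: [580.2, 29.4, 102.4]
ee_rot: [-180.0, -0.0, 99.0]
force: [0.6, 0.2, -0.4]
gripper_width: 16.8
```

Request:
jog_arm --deltas '[[[0.0,0.0,0.0015,0,0.008],[0.0,0.0,0.003,0,0.008],[0.0,0.0,0.003,0,0.008]]]'

```text
time_s: 14.27
ee_pos: [581.7, 29.6, 100.7]
ee_rot: [179.8, 0.0, 99.0]
force: [1.0, 0.4, 5.9]
gripper_width: 16.8
```

```bash
python3 go.py 577.7 28.2 100 99;python3 - <<'E'
from workcell import env
import cv2
from h import *
for c in ("side","wrist"):
  im=env.grab_frame(c); cv2.imwrite(f"pics/p_{c}.png",im[:,:,::-1])
crop("pics/p_side.png","pics/p2.png",220,180,300,250,8)
E
```

```text
t 14.27 pos [581.7  29.6 100.7] rot [1.798e+02 1.000e-02 9.898e+01] F [1.  0.4 5.9] w 16.8
delta m [-0.0007, -0.0042, 0.0007] turn -0.02 rows 0.1
```

View pics/p2.png

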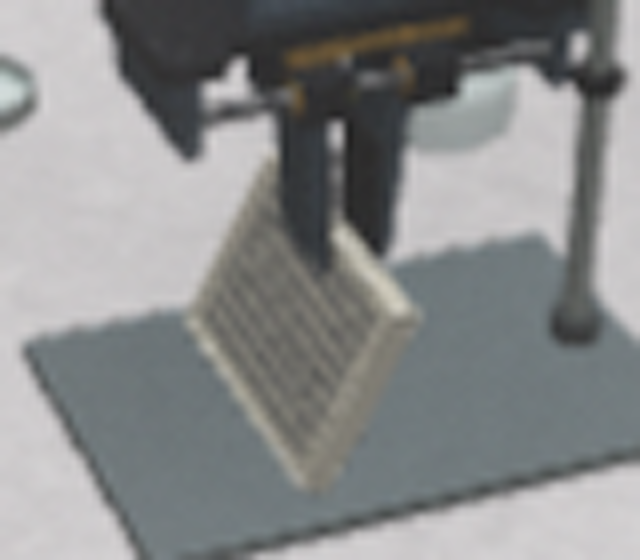

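Request:
jog_arm --deltas '[[[0.0,0.0,0.0,0,0.008],[0.0,-0.003,-0.001,0,0.008],[0.0,-0.006,-0.002,0,0.008],[0.0,-0.009,-0.003,0,0.008],[0.0,-0.012,-0.004,0,0.008],[0.0,-0.015,-0.005,0,0.008],[0.0,-0.018,-0.005,0,0.008],[0.0,-0.018,-0.005,0,0.008]]]' --grip_force 4

```text
time_s: 15.03
ee_pos: [561.4, 26.4, 104.4]
ee_rot: [-179.9, -0.0, 99.0]
force: [0.9, -1.0, 0.5]
gripper_width: 15.5
```

```bash
python3 go.py 577.7 28.2 100 99;python3 - <<'E'
from workcell import env
import cv2
from h import *
for c in ("side","wrist"):
  im=env.grab_frame(c); cv2.imwrite(f"pics/q_{c}.png",im[:,:,::-1])
crop("pics/q_side.png","pics/q2.png",220,180,300,250,8)
E
```

```text
t 15.03 pos [561.4  26.4 104.4] rot [-1.799e+02 -1.000e-02  9.899e+01] F [ 0.9 -1.   0.5] w 15.5
delta m [-0.0008, 0.0164, 0.0044] turn -0.01 rows 0.4
```

View pics/q2.png

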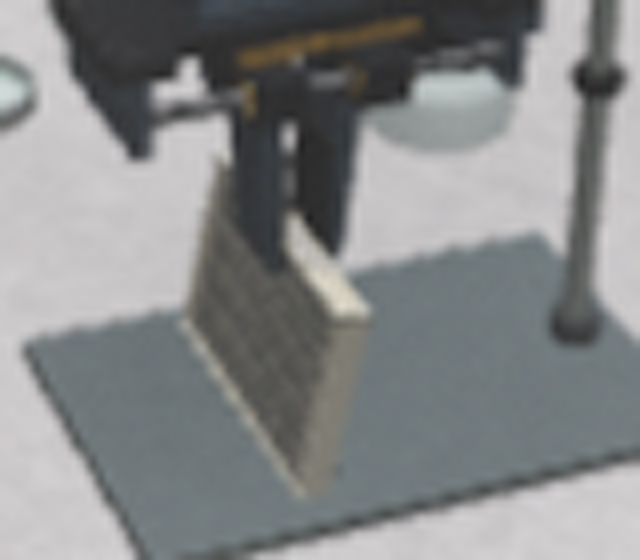

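View pics/q_wrist.png

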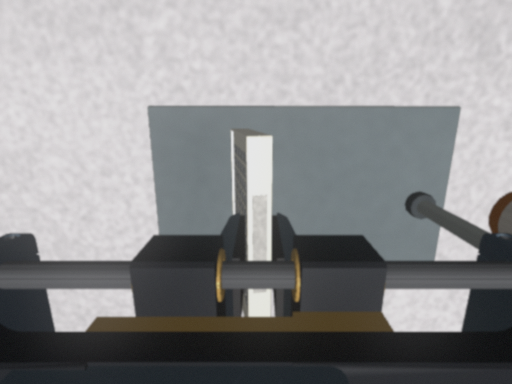

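Request:
jog_arm --deltas '[[[0.0,-0.003,0.0,0,0.008],[0.0,-0.006,0.001,0,0.008],[0.0,-0.009,0.002,0,0.008],[0.0,-0.011,0.002,0,0.008],[0.0,-0.011,0.002,0,0.008]]]' --grip_force 4

```text
time_s: 15.55
ee_pos: [551.2, 24.7, 103.0]
ee_rot: [-180.0, 0.0, 99.0]
force: [-1.1, -0.6, 4.6]
gripper_width: 14.9
```

Request:
jog_arm --deltas '[[[0.0,0.0,0.0,0,0.008],[0.0,0.0,0.0,0,0.008],[0.0,0.0,0.0,0,0.008]]]' --grip_force 15

```text
time_s: 15.8
ee_pos: [551.3, 24.7, 102.9]
ee_rot: [-179.9, 0.0, 99.0]
force: [-1.9, -0.6, 6.5]
gripper_width: 14.5
```

```bash
python3 go.py 577.7 28.2 100 99;python3 - <<'E'
from workcell import env
import cv2
from h import *
for c in ("side","wrist"):
  im=env.grab_frame(c); cv2.imwrite(f"pics/r_{c}.png",im[:,:,::-1])
crop("pics/r_side.png","pics/r2.png",220,180,300,250,8)
E
```

```text
t 15.8 pos [551.3  24.7 102.9] rot [-179.95    0.     99.  ] F [-1.9 -0.6  6.5] w 14.5
delta m [-0.0007, 0.0266, 0.0029] turn -0.0 rows 0.6
```

View pics/r2.png

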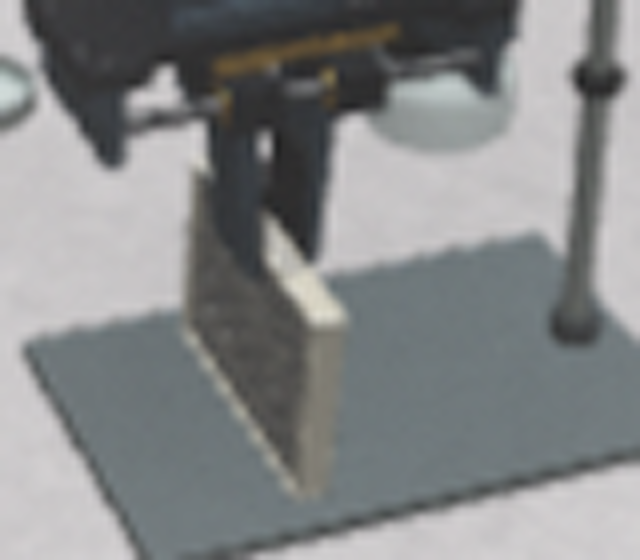

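View pics/r_wrist.png

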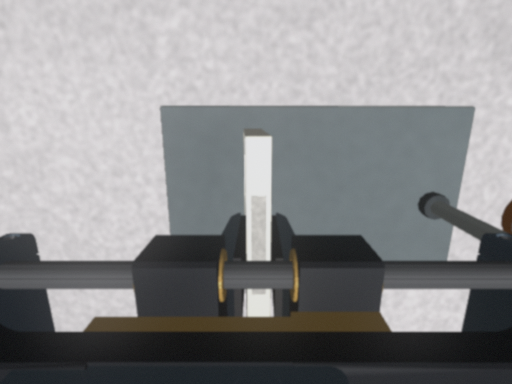

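Request:
jog_arm --deltas '[[[0.0,0.0,-0.001,0,0.013],[0.0,0.0,-0.001,0,0.015],[0.0,0.0,-0.001,0,0.016],[0.0,0.0,-0.001,0,0.017],[0.0,0.0,-0.001,0,0.018],[0.0,0.0,-0.001,0,0.02],[0.0,0.0,-0.001,0,0.022],[0.0,0.0,-0.001,0,0.022]]]' --grip_force 4

```text
time_s: 16.57
ee_pos: [551.7, 24.9, 103.6]
ee_rot: [180.0, -0.0, 99.0]
force: [-0.1, 0.2, -1.2]
gripper_width: 21.9
```

```bash
python3 go.py 577.7 28.2 100 99;python3 - <<'E'
from workcell import env
import cv2
from h import *
for c in ("side","wrist"):
  im=env.grab_frame(c); cv2.imwrite(f"pics/s_{c}.png",im[:,:,::-1])
crop("pics/s_side.png","pics/s2.png",220,180,300,250,8)
E
```

```text
t 16.57 pos [551.7  24.9 103.6] rot [ 1.800e+02 -1.000e-02  9.898e+01] F [-0.1  0.2 -1.2] w 21.9
delta m [-0.0008, 0.0262, 0.0036] turn -0.02 rows 0.6
```

View pics/s2.png

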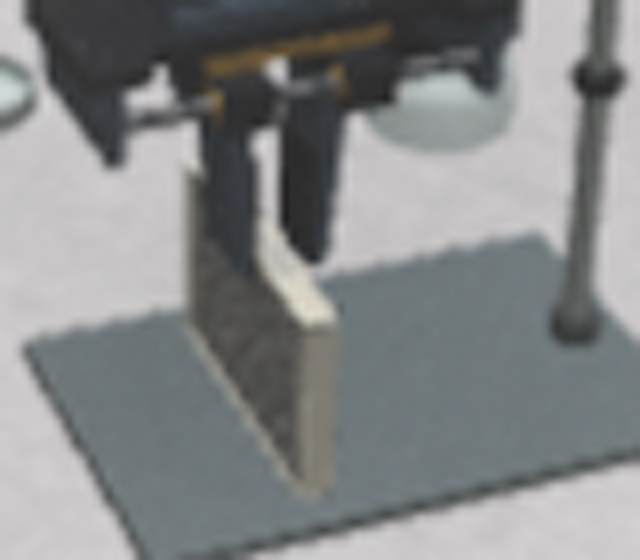

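View pics/s_wrist.png

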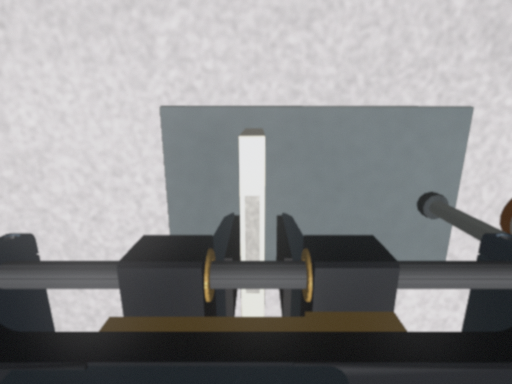

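Request:
jog_arm --deltas '[[[0.0,0.0,0.0,0,0.026],[0.0,0.0,0.0,0,0.03],[0.0,0.0,0.0,0,0.036],[0.0,0.0,0.0,0,0.04],[0.0,0.0,0.0,0,0.04]]]'

```text
time_s: 17.08
ee_pos: [551.7, 24.8, 103.6]
ee_rot: [180.0, -0.0, 99.0]
force: [-0.0, -0.4, -0.9]
gripper_width: 39.9
```

```bash
python3 - <<'E'
from workcell import env
import cv2
from h import *
for c in ("wrist",):
  im=env.grab_frame(c); cv2.imwrite(f"pics/t_{c}.png",im[:,:,::-1])
E
```

```text
(no output)
```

View pics/t_wrist.png

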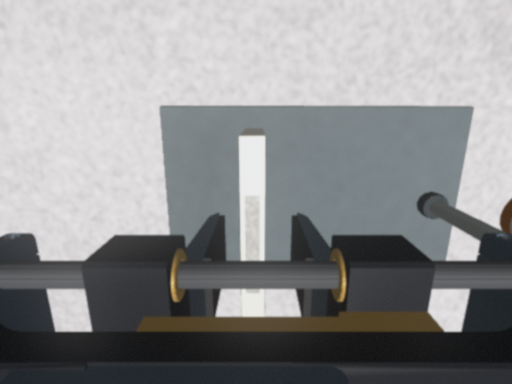

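Request:
jog_arm --deltas '[[[0.0,0.0,-0.008,0,0.042],[0.0,0.0,-0.02,0,0.042],[0.0,0.0,-0.05,0,0.042],[0.0,0.0,-0.08,0,0.042],[0.0,0.0,-0.11,0,0.042],[0.0,0.0,-0.13,0,0.042],[0.0,0.0,-0.13,0,0.042]]]'

```text
time_s: 17.72
ee_pos: [554.2, 24.9, 239.4]
ee_rot: [179.4, 0.1, 99.0]
force: [0.5, 0.4, 0.1]
gripper_width: 41.9
```

```bash
python3 go.py 475 309 200 164
```

```text
t 17.72 pos [554.2  24.9 239.4] rot [1.7939e+02 7.0000e-02 9.8980e+01] F [0.5 0.4 0.1] w 41.9
delta m [0.293, -0.0339, 0.0394] turn -65.02 rows 7.1
```

Request:
jog_arm --deltas '[[[0.293,-0.034,0.035,-65,0.04],[0.293,-0.034,0.035,-65,0.04],[0.293,-0.034,0.035,-65,0.04],[0.293,-0.034,0.035,-65,0.04],[0.293,-0.034,0.035,-65,0.04],[0.293,-0.034,0.035,-65,0.04],[0.293,-0.034,0.035,-65,0.04],[0.293,-0.034,0.035,-65,0.04],[0.293,-0.034,0.035,-65,0.04],[0.293,-0.034,0.035,-65,0.04],[0.293,-0.034,0.035,-65,0.04],[0.293,-0.034,0.035,-65,0.04],[0.293,-0.034,0.035,-65,0.04]]]'

```text
time_s: 18.8
ee_pos: [472.5, 308.3, 198.7]
ee_rot: [180.0, -0.0, 163.8]
force: [0.5, -0.2, 0.6]
gripper_width: 39.8
```

```bash
python3 go.py 475 309 200 164; python3 - <<'E'
from workcell import env
import cv2,json
from h import *
p=env.camera_params("wrist"); im=env.grab_frame("wrist"); cv2.imwrite("pics/u_wrist.png",im[:,:,::-1])
json.dump({k:(v.tolist() if hasattr(v,'tolist') else v) for k,v in p.items()},open("u_wrist.json","w"))
for l in ["magnifier","mag_grip","lens"]: print(l,[(np.round(d["xyz"],1).tolist(),d["conf"]) for d in env.look_for("wrist",l)])
for c in ("side","top"):
  im=env.grab_frame(c); cv2.imwrite(f"pics/u_{c}.png",im[:,:,::-1])
crop("pics/u_side.png","pics/u2.png",210,140,310,260,6)
crop("pics/u_top.png","pics/u3.png",215,140,295,240,6)
E
```

```text
t 18.8 pos [472.5 308.3 198.7] rot [180.    -0.   163.82] F [ 0.5 -0.2  0.6] w 39.8
delta m [-0.0022, 0.0013, -0.0013] turn -0.18 rows 0.1
magnifier [([549.1, 477.9, 14.6], 0.8), ([453.0, 319.5, 9.8], 0.63)]
mag_grip [([551.1, 474.4, 9.0], 0.65), ([453.4, 325.8, 14.6], 0.61)]
lens [([456.6, 321.1, 11.0], 0.94), ([552.9, 477.8, 14.4], 0.74)]
```

View pics/u_wrist.png

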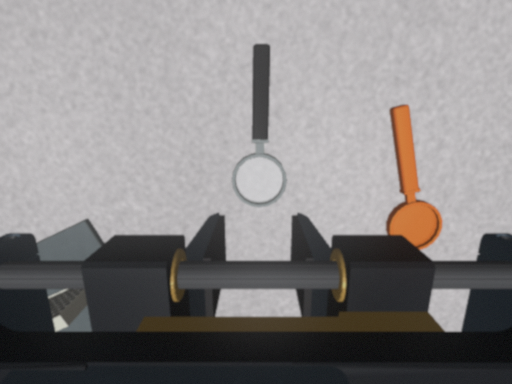

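View pics/u2.png

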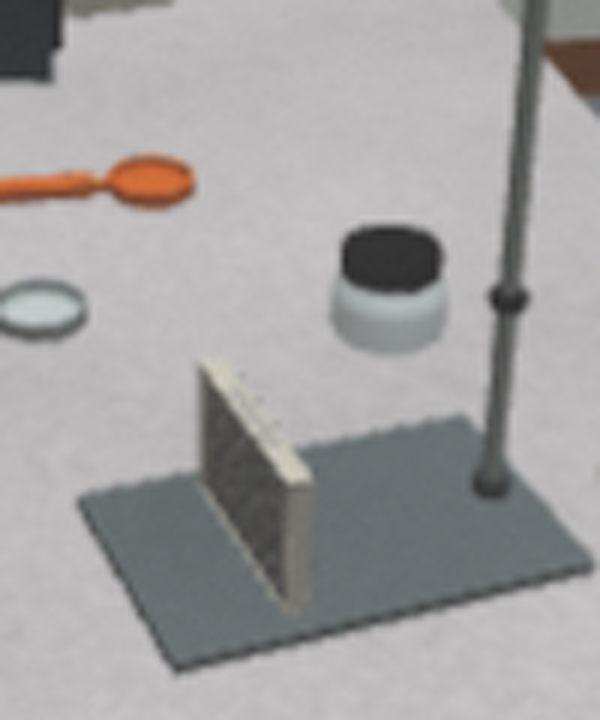

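View pics/u3.png

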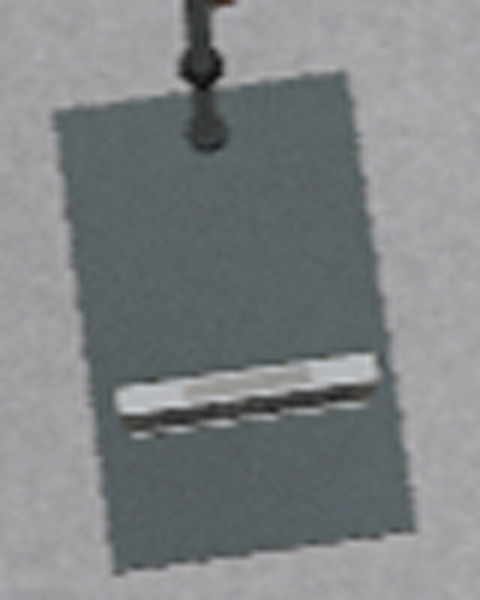

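```bash
cat > tri.py <<'E'
from h import *
from scipy.optimize import least_squares
def px(a,x0,y0,k): return (np.array(a,float)+.5)/k-.5+[x0,y0]
def tri(obs): # [(cam,px)]
    f=lambda P: np.concatenate([proj(c,P)[0]-u for c,u in obs])
    r=least_squares(f,[550,30,100]); return r.x.round(1),r.fun.round(1)
E
python3 - <<'E'
from tri import *
from workcell import env
import json
T,S=env.camera_params("top"),env.camera_params("side")
print("label",tri([(T,px((249,381),215,140,6)),(S,px((254,421),210,140,6))]))
print("label top z95.5",ray(T,*px((249,381),215,140,6),95.5), "side",ray(S,*px((254,421),210,140,6),95.5))
print("ring",tri([(T,px((200,67),215,140,6)),(S,px((508,299),210,140,6))]))
print("rodbase",ray(T,*px((207,135),215,140,6),15),ray(S,*px((491,485),210,140,6),15))
p=json.load(open("u_wrist.json")); p['xyz']=np.array(p['xyz'])
a=[ray(p,260,179,8),ray(p,260,137,14),ray(p,261.5,45,14)]; print(np.round(a,1)); print(np.degrees(np.arctan2(*(a[0]-a[2])[1::-1])),np.degrees(np.arctan2(*(a[1]-a[2])[1::-1])),np.linalg.norm((a[0]-a[2])[:2]))
E
```

```text
label (array([550.6,  22.2,  94.6]), array([-0. ,  0.2,  0.2, -0. ]))
label top z95.5 [551.01101062  22.06815777  95.5       ] side [549.64647196  20.83876204  95.5       ]
ring (array([697.3,  47.7, 138.6]), array([ 0. , -0.2, -0.2,  0.1]))
rodbase [695.50990858  46.82272883  15.        ] [698.38782633  47.08028814  15.        ]
[[473.1 311.2   8. ]
 [426.2 324.7  14. ]
 [337.4 352.1  14. ]]
-16.750587319269872 -17.093478250283784 141.7625588357993
```

```bash
python3 go.py 396.4 334.2 60 163.1
```

```text
t 19.1 pos [472.5 308.7 198.7] rot [179.99   0.   163.94] F [1.  0.1 0.6] w 40.1
delta m [0.0802, 0.0034, 0.1387] turn 0.84 rows 3.8
```

Request:
jog_arm --deltas '[[[0.03,0.001,0.0,0.8,0.04],[0.06,0.003,0.0,0.8,0.04],[0.08,0.0034,0.03,0.8,0.04],[0.08,0.0034,0.06,0.8,0.04],[0.08,0.0034,0.09,0.8,0.04],[0.08,0.0034,0.12,0.8,0.04],[0.08,0.0034,0.135,0.8,0.04],[0.08,0.0034,0.139,0.8,0.04],[0.08,0.0034,0.139,0.8,0.04],[0.08,0.0034,0.139,0.8,0.04]]]'

```text
time_s: 19.93
ee_pos: [397.1, 334.8, 60.5]
ee_rot: [179.9, 0.0, 163.2]
force: [0.4, 0.0, 0.6]
gripper_width: 40.1
```

```bash
python3 go.py 396.4 334.2 20 163.1; python3 - <<'E'
from workcell import env
import cv2,json
from h import *
im=env.grab_frame("wrist"); cv2.imwrite("pics/v_wrist.png",im[:,:,::-1])
E
```

```text
t 19.93 pos [397.1 334.8  60.5] rot [1.7992e+02 5.0000e-02 1.6317e+02] F [0.4 0.  0.6] w 40.1
delta m [0.0005, -0.0008, 0.0405] turn 0.07 rows 1.0
```

View pics/v_wrist.png

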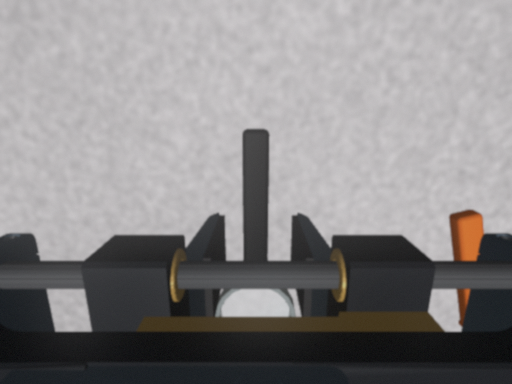

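Request:
jog_arm --deltas '[[[0.0,-0.0005,0.015,0,0.04],[0.0,-0.0005,0.028,0,0.034],[0.0,-0.0005,0.036,0,0.03],[0.0,-0.0005,0.0405,0,0.028],[0.0,-0.0005,0.0405,0,0.024],[0.0,-0.0005,0.0405,0,0.02],[0.0,-0.0005,0.0405,0,0.012],[0.0,-0.0005,0.0405,0,0.01],[0.0,-0.0005,0.0405,0,0.01],[0.0,-0.0005,0.0405,0,0.01]]]' --grip_force 30

```text
time_s: 20.82
ee_pos: [396.7, 334.1, 19.8]
ee_rot: [179.9, 0.0, 163.2]
force: [-1.0, -1.1, 5.1]
gripper_width: 17.6
```

```bash
python3 go.py 396.4 334.2 20 163.1
```

```text
t 20.82 pos [396.7 334.1  19.8] rot [1.7994e+02 5.0000e-02 1.6319e+02] F [-1.  -1.1  5.1] w 17.6
delta m [0.0003, 0.0001, -0.0002] turn 0.09 rows 0.0
```

Request:
jog_arm --deltas '[[[0.0,0.0,0.0,0,0.01],[0.0,0.0,0.0,0,0.01],[0.0,0.0,-0.004,0,0.01],[0.0,0.0,-0.01,0,0.01],[0.0,0.0,-0.02,0,0.01],[0.0,0.0,-0.04,0,0.01],[0.0,0.0,-0.07,0,0.01],[0.0,0.0,-0.1,0,0.01],[0.0,0.0,-0.13,0,0.01],[0.0,0.0,-0.16,0,0.01],[0.0,0.0,-0.18,0,0.01],[0.0,0.0,-0.2,0,0.01],[0.0,0.0,-0.2,0,0.01],[0.0,0.0,-0.2,0,0.01]]]' --grip_force 45

```text
time_s: 21.98
ee_pos: [396.3, 333.9, 220.0]
ee_rot: [179.9, 0.1, 163.2]
force: [-0.2, 1.1, -2.6]
gripper_width: 17.5
```

```bash
python3 go.py 396.4 334.2 220 163.1; python3 - <<'E'
from workcell import env
import cv2,json
from h import *
for c in ("wrist","side"):
  im=env.grab_frame(c); cv2.imwrite(f"pics/w_{c}.png",im[:,:,::-1])
crop("pics/w_side.png","pics/w2.png",150,60,280,200,5)
E
```

```text
t 21.98 pos [396.3 333.9 220. ] rot [1.7989e+02 7.0000e-02 1.6319e+02] F [-0.2  1.1 -2.6] w 17.5
delta m [0.0, 0.0003, 0.0] turn 0.09 rows 0.0
```

View pics/w_wrist.png

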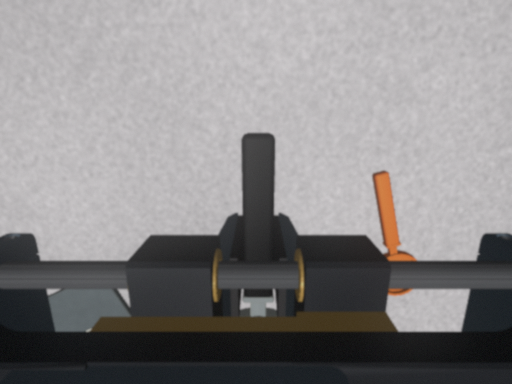

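View pics/w2.png

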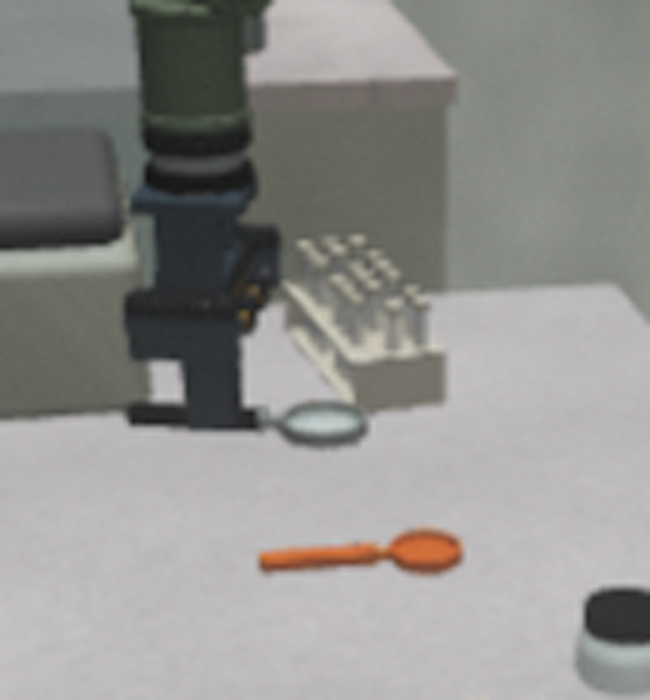

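```bash
python3 go.py 470.3 22 220 180
```

```text
t 22.08 pos [395.4 333.2 217.8] rot [-1.7988e+02 -9.0000e-02  1.6318e+02] F [ 0.1 -0.6 -2.5] w 17.9
delta m [-0.1617, -0.2762, -0.0022] turn -16.82 rows 7.7
```

Request:
jog_arm --deltas '[[[-0.005,-0.009,0.0,-2,0.01],[-0.015,-0.026,0.0,-4,0.01],[-0.03,-0.052,0.0,-6,0.01],[-0.048,-0.083,0.0,-8,0.01],[-0.066,-0.113,0.0,-10,0.01],[-0.084,-0.144,0.0,-12,0.01],[-0.102,-0.174,0.0,-14,0.01],[-0.12,-0.205,0.0,-16,0.01],[-0.135,-0.231,0.0,-16.8,0.01],[-0.148,-0.253,0.0,-16.8,0.01],[-0.157,-0.268,0.0,-16.8,0.01],[-0.162,-0.276,0.0,-16.8,0.01],[-0.162,-0.276,0.0,-16.8,0.01],[-0.162,-0.276,0.0,-16.8,0.01],[-0.162,-0.276,0.0,-16.8,0.01]]]'

```text
time_s: 23.33
ee_pos: [470.9, 23.7, 218.5]
ee_rot: [180.0, -0.1, -180.0]
force: [0.2, -0.3, -1.4]
gripper_width: 17.5
```

```bash
python3 go.py 470.3 22 153.3 180; python3 - <<'E'
from workcell import env
import cv2,json
from h import *
for c in ("top","side"):
  im=env.grab_frame(c); cv2.imwrite(f"pics/x_{c}.png",im[:,:,::-1])
crop("pics/x_side.png","pics/x2.png",190,110,310,260,5)
crop("pics/x_top.png","pics/x3.png",215,130,295,240,6)
E
```

```text
t 23.33 pos [470.9  23.7 218.5] rot [ 1.7996e+02 -9.0000e-02 -1.7997e+02] F [ 0.2 -0.3 -1.4] w 17.5
delta m [0.0007, -0.0017, 0.0652] turn 0.03 rows 1.6
```

View pics/x2.png

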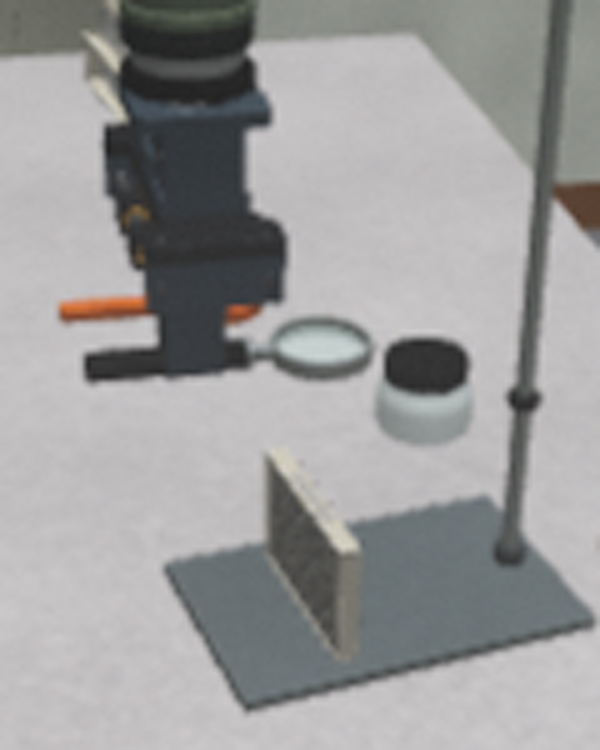

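View pics/x3.png

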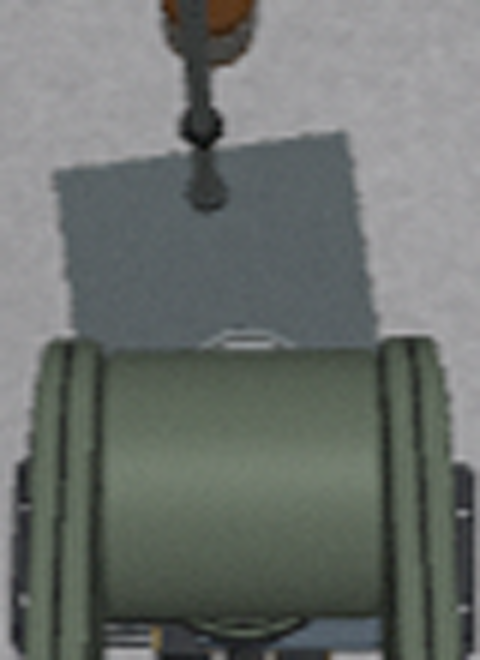

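```bash
python3 - <<'E'
from tri import *
from workcell import env
S=env.camera_params("side");T=env.camera_params("top")
P=[[550.9,23.7,204.7],[582.9,23.7,204.7],[518.9,23.7,204.7],[405.9,14.7,199],[405.9,14.7,213]]
print(((proj(S,P)-[190,110]+.5)*5-.5).round(1).tolist())
print(((proj(T,[[582.9,23.7,210]])-[215,130]+.5)*6-.5).round(1).tolist())
E
```

```text
[[316.6, 348.6], [367.3, 343.8], [265.4, 353.4], [81.9, 386.7], [80.9, 366.0]]
[[246.2, 331.0]]
```

Request:
jog_arm --deltas '[[[0.001,-0.0017,0.01,0,0.01],[0.001,-0.0017,0.025,0,0.01],[0.001,-0.0017,0.04,0,0.01],[0.001,-0.0017,0.052,0,0.01],[0.001,-0.0017,0.06,0,0.01],[0.001,-0.0017,0.0645,0,0.01],[0.001,-0.0017,0.0645,0,0.01],[0.001,-0.0017,0.0645,0,0.01],[0.001,-0.0017,0.0645,0,0.01]]]'

```text
time_s: 24.18
ee_pos: [471.1, 21.2, 155.3]
ee_rot: [180.0, 0.1, 180.0]
force: [0.9, 0.2, -0.8]
gripper_width: 18.0
```

```bash
python3 go.py 470.3 22 153.3 180; python3 - <<'E'
from tri import *
from workcell import env
import cv2
for c in ("side","wrist","top"):
  im=env.grab_frame(c); cv2.imwrite(f"pics/y_{c}.png",im[:,:,::-1])
S=env.camera_params("side"); 
s=env.state()['ee_pos']; L=s+[80,0,-13.8]
crop("pics/y_side.png","pics/y2.png",195,170,300,245,7)
crop("pics/y_top.png","pics/y3.png",215,130,295,240,5)
t=np.linspace(0,2*np.pi,8,endpoint=False)
P=np.r_[[L],L+np.c_[32*np.cos(t),32*np.sin(t),0*t],[L+[-145,-9,-6],L+[-145,-9,8]]]
print(L.round(1),((proj(S,P)-[195,170]+.5)*7-.5).round(0).tolist())
E
```

```text
t 24.18 pos [471.1  21.2 155.3] rot [1.7999e+02 9.0000e-02 1.8000e+02] F [ 0.9  0.2 -0.8] w 18.0
delta m [0.0008, 0.0008, 0.002] turn -0.0 rows 0.1
[550.9  21.1 141.4] [[406.0, 195.0], [475.0, 188.0], [443.0, 165.0], [390.0, 159.0], [346.0, 175.0], [337.0, 202.0], [368.0, 227.0], [424.0, 232.0], [468.0, 216.0], [87.0, 251.0], [85.0, 224.0]]
```

View pics/y2.png

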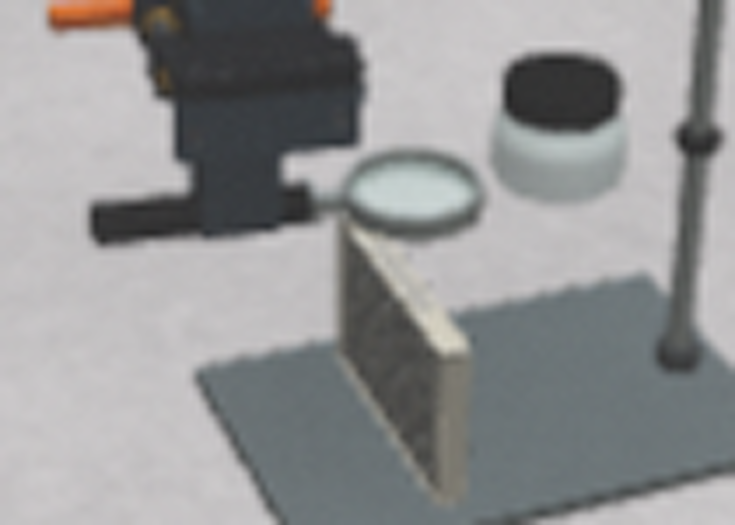

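View pics/y_wrist.png

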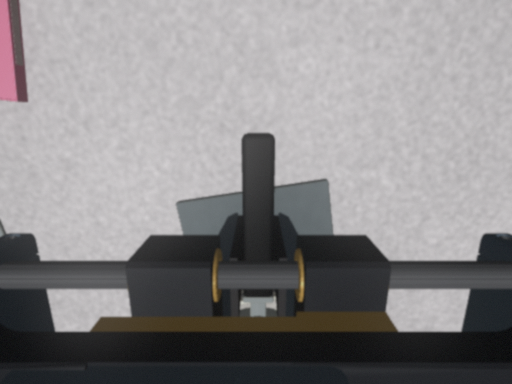

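View pics/y3.png

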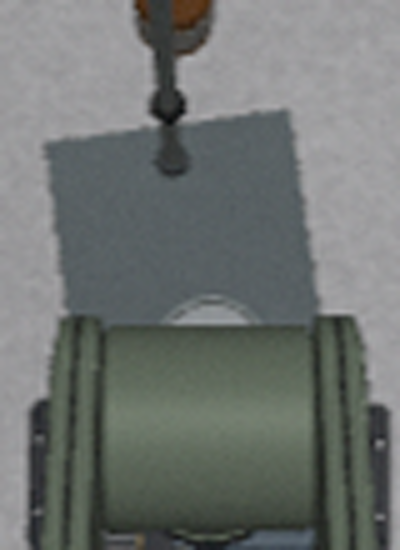

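```bash
python3 - <<'E'
from tri import *
from workcell import env
S=env.camera_params("side");T=env.camera_params("top")
print("side lens z140",ray(S,*px((412,194),195,170,7),140.5))
print("top rim far edge",ray(T,*px((211,295),215,130,5),145))
crop("pics/y_top.png","pics/y4.png",235,180,275,200,16)
print("ring side in this pic",tri([(T,px((167,104.5),215,130,5)),(S,px((698,138),195,170,7))]))
E
```

```text
side lens z140 [553.95403125  22.90296895 140.5       ]
top rim far edge [584.86266144  20.53324932 145.        ]
ring side in this pic (array([697.6,  47.5, 139.2]), array([ 0. , -0.1, -0.1,  0. ]))
```

View pics/y4.png

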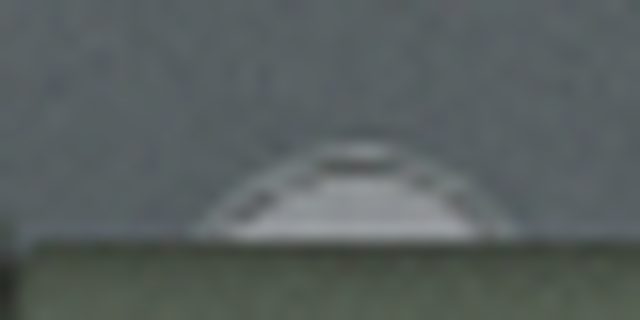

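Request:
jog_arm --deltas '[[[0.001,0.0005,0.001,0,0.01],[0.003,0.001,0.0015,0,0.01],[0.003,0.001,0.0015,0,0.01],[0.003,0.001,0.0015,0,0.01],[0.003,0.001,0.0015,0,0.01],[0.003,0.001,0.0015,0,0.01]]]'

```text
time_s: 24.83
ee_pos: [467.6, 22.0, 153.1]
ee_rot: [180.0, 0.0, 180.0]
force: [0.0, -0.1, -2.1]
gripper_width: 17.9
```

```bash
python3 go.py 467.5 22 153.3 180; python3 - <<'E'
from tri import *
from workcell import env
import cv2
for c in ("side","top"):
  im=env.grab_frame(c); cv2.imwrite(f"pics/z_{c}.png",im[:,:,::-1])
print(env.state()['ee_pos'].round(1))
crop("pics/z_side.png","pics/z2.png",195,170,300,245,7)
crop("pics/z_top.png","pics/z4.png",225,150,295,210,10)
E
```

```text
t 24.83 pos [467.6  22.  153.1] rot [1.8000e+02 1.0000e-02 1.7998e+02] F [ 0.  -0.1 -2.1] w 17.9
delta m [0.0001, -0.0, -0.0002] turn -0.02 rows 0.0
[467.6  22.  153.1]
```

View pics/z2.png

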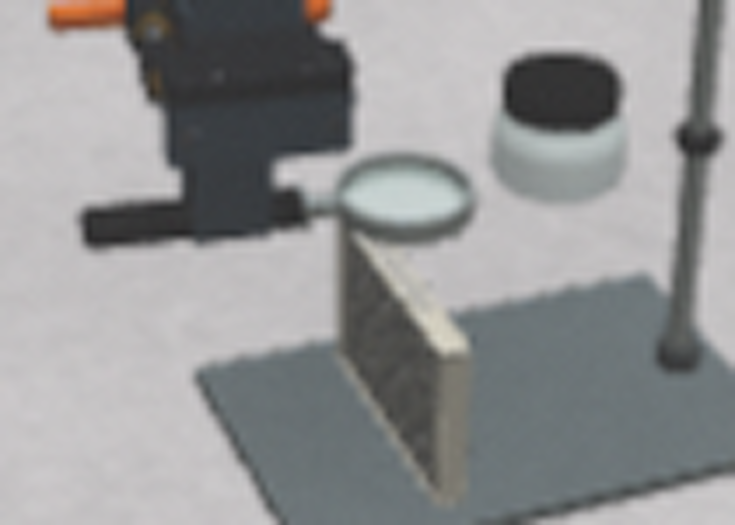

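View pics/z4.png

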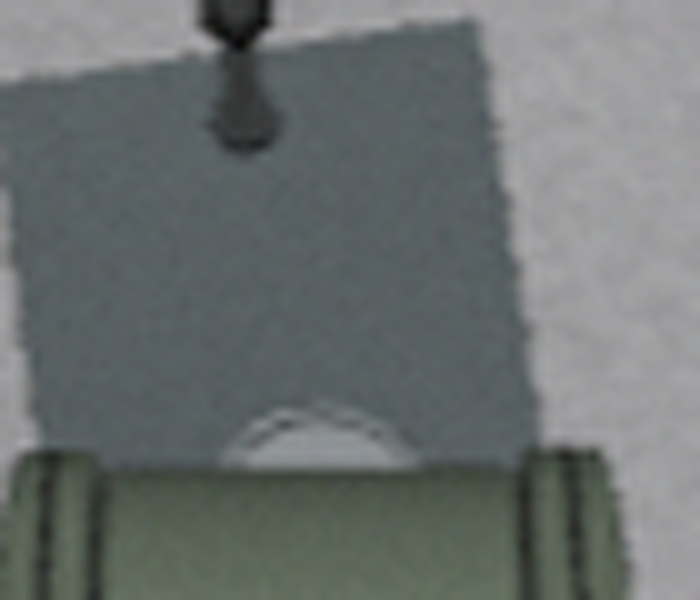

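```bash
python3 - <<'E'
from tri import *
from workcell import env
S=env.camera_params("side");T=env.camera_params("top")
print(ray(S,*px((405,198),195,170,7),139.3), ray(T,*px((318,404),225,150,10),145)-[32,0,0])
env.job_done(); print(env.state()['time_s'],env.state()['ee_pos'])
E
```

```text
[550.54862884  22.07361788 139.3       ] [548.97806351  21.74049971 145.        ]
the job is handed in; nothing more can be done
the job is handed in; nothing more can be done
```

The plate is standing upright on its long edge on the stand's base plate, released, with the label up. The arm is holding the magnifier over it, and the job is handed in at about 25 s.

- **First grasp failed:** On my first try I turned the plate upright while it was still in the rest. A front prong on the rest trapped it, so it slipped from the jaws and settled back where it had been.
- **Placing the plate:** On the second try I pinched the top edge, pulled the plate out along its slope and lowered it onto the base plate. I turned it upright there and released it, and pictures after the release show it standing free.
- **Lens over the label:** The lens centre measures about (550.5, 22) mm from the side camera and (549, 21.7) mm from the top camera. The label is at about (550.5, 22) mm.
- **Focal height:** I estimate the lens at 139.3 mm, worked out from the tool height. The ring measured 138.6–140 mm in three separate measurements.
- **Level:** The side view suggests the handle end may sit about 3.5 mm high, a tilt of roughly 1.4°. I could not correct this, because the tool only turns about its own axis.
- **Contact:** The magnifier came no closer than about 38 mm above the plate and never touched it. The arm never went near the jar, the bottle or the tip box.

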